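# Tighten the stencil clamp frame

### The arm

A 7-joint arm with a two-finger parallel gripper is mounted at the origin on the work surface. World frame = base frame: x ahead of the robot, y to its left, z up, the work surface at z = 0. Lengths are in m, angles in degrees, forces in N, time in s.
With the tool pointing down it reaches from about 0.425 to 0.875 m from the base axis. Payload 4.7 kg.
Tool frame: the origin (TCP) lies midway between the tips of the shut fingers; the grasp point (between the pads) lies env.grip_point_offset behind it (env.grip_point_offset is the distance from the TCP to the grasp point, in m); z points along the fingers, y is the line along which they close (so a half turn about z gives the same grasp; the last joint's range is limited). The gripper opens to 87 mm and grips with 3 to 60 N. Pads are 19 mm wide; open, the fingers measure 117 mm over their backs; the gripper's body (75 mm by 190 mm) begins 51 mm behind the grasp point.
Start: joints at [75.407, 18.392, -4.016, 83.108, 1.295, 78.541, -3.26], TCP at [0.173, -0.627, 0.223] pointing down, gripper open.
Joint ranges: [-163.93, 163.93], [-17.29, 119.83], [-79.2, 71.16], [3.27, 140.29], [-89.18, 269.18], [5.43, 117.66], [-154.24, 154.24]. Speed limits (degrees/s): [147.25, 147.25, 180, 180, 180, 180, 180].

### API

Orientations are given as [roll, pitch, yaw] about the fixed x, y, z axes, in that order (R = Rz(yaw) Ry(pitch) Rx(roll)).
In Python, from cell import env gives the robot as it stands.
- The arm moves only by the shell command python3 -m creep 'ROWS' [FORCE]. ROWS is a JSON object of lists of equal length, an entry for each row: "translation": the shift along the tool's x, y, z in units of 0.08 m (1.0 is 0.08 m), a list of three; "turn": the turn, a rotation vector about the tool's x, y, z in units of 180 degrees (1.0 is 180 degrees), a list of three; "grip": the opening, from 0 (shut) to 1 (fully open). In form: {"translation": [[x, y, z], ...], "turn": [[ax, ay, az], ...], "grip": [grip, ...]}. A call has 1 to 5 rows; each row shifts and turns the commanded pose from where the row before left it, along the tool's axes as they then stand; what a row does not reach is not made up. A row lasts 1/8 s, in which the tool goes at most 62.5 mm and 10.7 degrees, less where a joint would pass 70% of its speed; a pose out of reach is approached as far as the arm can. A call with a number of a shift or a turn outside -1 to 1 is refused whole. A call with a gripper value outside its range is refused whole. The fingers move at their own pace and stop on an object; FORCE is the grip in N (left out, the last holds). Time passes only in rows, so rows that do not move let the fingers close. It gives the time, the measured TCP pose, the force, the opening and the grip force at its end, in the units of the state.
- env.get_obs(): the state, without advancing time (a new reading comes with each control period).
- env.read_camera(name): name is "side" or "top" or "wrist"; returns a dict with "frame" (480x640x3 uint8, red, green, blue), "z_map" (480x640 float32, m along the optical axis (not along the pixel's ray), 0 where there is no reading), "K" (3x3 intrinsics, pixels), "rvec" (rotation vector, rad) and "tvec" (3), from world to camera coordinates, as OpenCV has them. Camera axes: x right, y down, z forward; pixel columns grow to the right and rows downward; lengths in m; the calibration is good to about 2 mm. A picture is of the moment at which its call begins.
- env.sign_off(): hands the job in; it is judged then, once.
The state is a dict: "time_s": time; "qpos": joint angles; "joint_velocities": joint speeds; "effort": joint torques, N m; "tool_pos": TCP position; "tool_rot": TCP orientation; "force": force on the tool from outside, world axes, zero at the start; "wrist_torque": the same for the moment, N m; "grip_width": finger opening in m; "grasp_force": force on a finger pad.
Only numpy, scipy, OpenCV 4.12 (cv2) and the standard library are available. Lean on these libraries where they do the work, as an engineer would, in place of code of your own. Each camera call takes 0.05 s, during which the arm holds its last target. There are 200 camera calls.

### The job

Take the socket key from its stand and tighten the four screws of the stencil clamp frame clockwise with it in cross order, each screw followed by its diagonal opposite: one round taking every screw about half way, then a second round taking every screw fully home without over-tightening. Seat the key gently, never touch the frame or its screws with the gripper, leave the other things alone, and finally put the key back upright, fully down on the stand's post.

Things in the scene. Friction and masses are not known exactly. Their poses are not given: they have to be found in the camera images.
- frame: Stencil clamp frame, fixed to the table: a dark steel bed 160 x 160 x 18 mm with an aluminium cover frame on it, its top face 28 mm above the table, a stencil card in the 80 mm square window. Origin: centre of the underside; x and y along its sides, z up. Four square-headed screws stand at its corners, (+-50, +-50) mm.
- key: Loose steel socket key, 102 mm tall, 0.18 to 0.35 kg, standing upright on the stand at the start. Origin: centre of the mouth of its socket (its underside); z up along the shaft, x along the flat handle. Socket: 28 mm square outside, square hole 18.5 mm wide and 16 mm deep, its sides along x and y. Its weight lies low.
- key_grip (a point): Centre of the key's flat handle, 80 mm above the key's origin. Handle: 80 mm long (x), 16 mm thick (y), from 58 to 102 mm above the origin; below it a guard plate 50 x 44 x 5 mm. Pinch the 16 mm firmly (about 100 N) from above, here on the shaft's axis, fingertips just above the guard plate, which keeps the key from working up in the jaws while turning.
- stand: Key stand, fixed: wooden block 80 x 80 x 20 mm with an upright square steel post 16 mm wide and 12 mm high on its middle. Origin: centre of the underside; the post's sides lie along x and y; z up. The key's socket drops over the post in any of four quarter turns, and its underside then rests on the wood 20 mm above the table.
- ink_jar: Bystander: glass jar with a black cap, 68 mm across, 90 mm high, origin under its centre. Leave it alone.
- tin: Bystander: plain metal can, 74 mm across, 100 mm high, origin under its centre. Leave it alone.
- brush: Bystander: paint brush with a wooden handle lying on the table. Leave it alone.
- screw_a (a joint): Turn of the screw at the corner (-50, +50) mm in the frame's own x, y, rad, clockwise from above as it grows. Its diagonal opposite is screw_c. It starts between 0 and 0.2, half way is about 0.55, and fully home is 1.1, where it meets a firm stop. Turning it takes about 0.08 N m up to there, and the screw stays where it is left. Against the stop the torque climbs fast: 0.2 N m is tight enough, above some 0.4 N m the screw is being over-tightened and its head spoiled.
- screw_a_top (a point): Centre of the top of screw_a's head, 44 mm above the table; turns with the screw. The head is 16 mm square, its sides along this point's x and y, and 12 mm high, on a round flange 34 mm across whose top is 32 mm above the table. The key is fully seated when its underside rests on the flange; it fits with 1.25 mm to spare on each side, so it has about 0.17 rad of play either way.
- screw_b (a joint): Turn of the screw at the corner (-50, -50), rad, clockwise from above as it grows. Its diagonal opposite is screw_d. It starts between 0 and 0.2, half way is about 0.55, and fully home is 1.1, where it meets a firm stop. Turning it takes about 0.08 N m up to there, and the screw stays where it is left. Against the stop the torque climbs fast: 0.2 N m is tight enough, above some 0.4 N m the screw is being over-tightened and its head spoiled.
- screw_b_top (a point): Centre of the top of screw_b's head, 44 mm above the table; turns with the screw. The head is 16 mm square, its sides along this point's x and y, and 12 mm high, on a round flange 34 mm across whose top is 32 mm above the table. The key is fully seated when its underside rests on the flange; it fits with 1.25 mm to spare on each side, so it has about 0.17 rad of play either way.
- screw_c (a joint): Turn of the screw at the corner (+50, -50), rad, clockwise from above as it grows. Its diagonal opposite is screw_a. It starts between 0 and 0.2, half way is about 0.55, and fully home is 1.1, where it meets a firm stop. Turning it takes about 0.08 N m up to there, and the screw stays where it is left. Against the stop the torque climbs fast: 0.2 N m is tight enough, above some 0.4 N m the screw is being over-tightened and its head spoiled.
- screw_c_top (a point): Centre of the top of screw_c's head, 44 mm above the table; turns with the screw. The head is 16 mm square, its sides along this point's x and y, and 12 mm high, on a round flange 34 mm across whose top is 32 mm above the table. The key is fully seated when its underside rests on the flange; it fits with 1.25 mm to spare on each side, so it has about 0.17 rad of play either way.
- screw_d (a joint): Turn of the screw at the corner (+50, +50), rad, clockwise from above as it grows. Its diagonal opposite is screw_b. It starts between 0 and 0.2, half way is about 0.55, and fully home is 1.1, where it meets a firm stop. Turning it takes about 0.08 N m up to there, and the screw stays where it is left. Against the stop the torque climbs fast: 0.2 N m is tight enough, above some 0.4 N m the screw is being over-tightened and its head spoiled.
- screw_d_top (a point): Centre of the top of screw_d's head, 44 mm above the table; turns with the screw. The head is 16 mm square, its sides along this point's x and y, and 12 mm high, on a round flange 34 mm across whose top is 32 mm above the table. The key is fully seated when its underside rests on the flange; it fits with 1.25 mm to spare on each side, so it has about 0.17 rad of play either way.
Mind the look-alikes: they are no part of the job. What is shaped like the stand but yellow is not meant. What is shaped like the frame but turquoise is not meant.

How it is judged:
By the outcome, as a careful person would: the job done as asked, in the order asked, and still so for the second after the job is handed in, with the robot touching nothing.
It also fails if it takes over 72 s, if anything falls off the work surface, if the arm or the gripper's body presses on something with over 40 N, if the wrist force passes 120 N, or if a joint passes its speed limit or range.

## Working session

There is one attempt and no reset: what is moved stays moved. The work goes in short steps, Python scripts to look and compute and a shell command to move; the robot and the scene stay as the last step left them, time stands still between calls to the robot, and variables do not carry over. Pictures are saved under pics/ and viewed, at most 10 in all, crops included, and the job is handed in when it is done.

```bash
ls; mkdir -p pics; python3 - <<'E'
from cell import env
import cv2,numpy as np
o=env.get_obs();print(o, env.grip_point_offset)
for n in("top","side"):
    c=env.read_camera(n);cv2.imwrite(f"pics/{n}0.png",c["frame"][...,::-1]);np.savez(f"{n}0.npz",**c)
    print(n,c["K"],c["rvec"],c["tvec"])
E
```

```text
pics
{'time_s': 0.0, 'qpos': array([75.40781607, 18.43992114, -4.01581078, 83.1740734 ,  1.29457277,
       78.53921066, -3.26058953]), 'joint_velocities': array([ 0.01253338, -0.01849118,  0.07054776, -0.14391647, -0.05774335,
       -0.04658774,  0.03316518]), 'effort': array([ 1.30228658e-03, -4.91284776e+01, -4.02877852e-01, -3.12528348e+01,
       -6.35669776e-02,  4.37085377e-02,  1.92159578e-04]), 'tool_pos': array([ 0.17242608, -0.62615473,  0.22145903]), 'tool_rot': array([-1.79892012e+02,  5.11300980e-03,  1.54015103e+01]), 'force': array([ 0.10479135, -0.09748701, -0.01061758]), 'wrist_torque': array([ 0.02084797, -0.01448705, -0.03182668]), 'grasp_force': 0.0, 'grip_width': 0.08691957300650123} 0.0187
top [[449.93025931   0.         314.81226696]
 [  0.         449.93025931 236.78812813]
 [  0.           0.           1.        ]] [ 2.17522343 -2.22288328  0.06788297] [-0.04489864  0.4980557   1.01373787]
side [[546.02696752   0.         322.56700591]
 [  0.         546.02696752 242.72675906]
 [  0.           0.           1.        ]] [ 0.13054873 -2.90925429  1.05525772] [0.52242849 0.12308165 1.42194222]
```

View pics/top0.png

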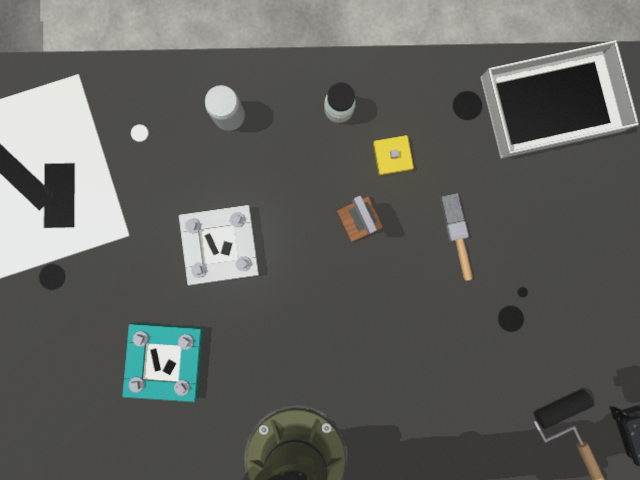

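View pics/side0.png

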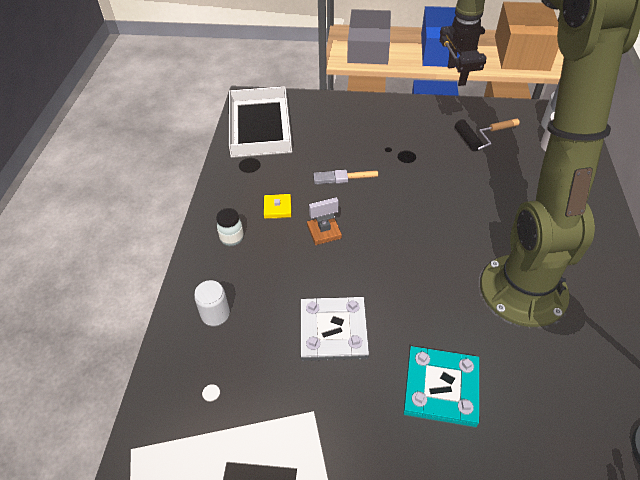

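Candidates: for the stand, the brown block with the key (360,218) vs the yellow block (394,155). For the frame, the aluminium one (219,245) vs the turquoise one (162,362). I choose brown and aluminium, and will check both in one crop.

```bash
cat > h.py <<'E'
import cv2,numpy as np
def load(n): return dict(np.load(n))
def ray(c,uv,z):
    R=cv2.Rodrigues(c["rvec"])[0];C=-R.T@c["tvec"]
    d=R.T@np.linalg.inv(c["K"])@np.array([uv[0],uv[1],1.]);return C+d*(z-C[2])/d[2]
def poly(c,mask,z,near=None):
    """largest contour (or that nearest to a pixel) -> pixel contour points cast on plane z -> minAreaRect (mm)"""
    cs,_=cv2.findContours(mask.astype(np.uint8),cv2.RETR_EXTERNAL,cv2.CHAIN_APPROX_NONE)
    k=max(cs,key=cv2.contourArea)
    p=np.array([ray(c,q[0],z)[:2] for q in k],np.float32)
    return cv2.minAreaRect(p*1000)
def pts(c):
    R=cv2.Rodrigues(c["rvec"])[0];v,u=np.mgrid[:480,:640]
    d=np.stack([u,v,np.ones_like(u)],-1)@np.linalg.inv(c["K"]).T*c["z_map"][...,None]
    return (d-c["tvec"])@R
E
python3 - <<'E'
from h import *
c=load("top0.npz");f=c["frame"];P=pts(c);Z=P[...,2]
h=cv2.cvtColor(f,cv2.COLOR_RGB2HSV);v,u=np.mgrid[:480,:640]
m=(abs(u-219)<50)&(abs(v-245)<50)&(Z>.02)
print("frame",poly(c,m,.028))
m=(abs(u-360)<35)&(abs(v-218)<35)&(Z>.1)
print("handle",poly(c,m,.122),np.median(Z[m]))
m=(abs(u-360)<35)&(abs(v-218)<35)&(h[...,1]>90)&(h[...,0]<20)
print("stand",poly(c,m,.02))
for n,(x,y),z in(("tin",(221,101),.1),("jar",(342,97),.09),("yellow",(394,155),.02),("brush",(455,200),.01)): print(n,ray(c,(x,y),z))
a=f[190:300,170:270];b=f[165:275,320:420]
cv2.imwrite("pics/crop.png",cv2.resize(np.hstack([a,b]),None,fx=4,fy=4,interpolation=cv2.INTER_CUBIC)[...,::-1])
E
```

```text
frame ((484.1825256347656, 162.77452087402344), (159.76315307617188, 161.3400421142578), 6.98561954498291)
handle ((535.9190673828125, -156.35302734375), (78.92704010009766, 20.204669952392578), 24.95716667175293) 0.12099645581155793
stand ((528.0640258789062, -139.2595672607422), (80.26802825927734, 41.11703872680664), 24.219758987426758)
tin [0.78483972 0.13766631 0.1       ]
jar [ 0.79234127 -0.11991897  0.09      ]
yellow [ 0.68049774 -0.24129222  0.02      ]
brush [ 0.57514428 -0.38080888  0.01      ]
```

View pics/crop.png

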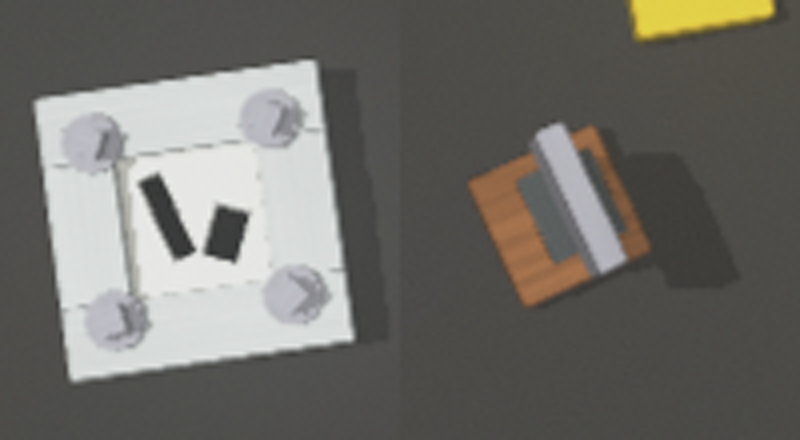

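Crop: aluminium frame with four grey screws (left) and brown stand with the key on it (right), so the choice is right. The frame is at about (0.484,0.163), yaw ≈7°. The key is at about (0.536,-0.156), handle at 25°. Now moving above the key.

```bash
A='{"translation":[[0.397,-0.297,0],[0.397,-0.297,0],[0.397,-0.297,0],[0.397,-0.297,0],[0.397,-0.297,0]],"turn":[[0,0,0],[0,0,0],[0,0,0],[0,0,0],[0,0,0]],"grip":[1,1,1,1,1]}'
python3 -m creep '{"translation":[[0.397,-0.297,0],[0.397,-0.297,0],[0.397,-0.297,0],[0.397,-0.297,0],[0.397,-0.297,0]],"turn":[[0,0,0],[0,0,0],[0,0,0],[0,0,0],[0,0,0]],"grip":[1,1,1,1,1]}' 
python3 -m creep '{"translation":[[0.397,-0.297,0],[0.397,-0.297,0],[0.397,-0.297,0],[0.397,-0.297,0],[0.397,-0.297,0]],"turn":[[0,0,0],[0,0,0],[0,0,0],[0,0,0],[0,0,0]],"grip":[1,1,1,1,1]}' 
python3 -m creep '{"translation":[[0.397,-0.297,0],[0.397,-0.297,0],[0.397,-0.297,0],[0.397,-0.297,0],[0.397,-0.297,0]],"turn":[[0,0,0],[0,0,0],[0,0,0],[0,0,0],[0,0,0]],"grip":[1,1,1,1,1]}' 
python3 -m creep '{"translation":[[0,0,0],[0,0,0],[0,0,0]],"turn":[[0,0,-0.053],[0,0,0],[0,0,0]],"grip":[1,1,1]}'
python3 - <<'E'
from cell import env
import cv2,numpy as np
c=env.read_camera("wrist");cv2.imwrite("pics/w1.png",c["frame"][...,::-1]);np.savez("w1.npz",**c)
from h import *
R=cv2.Rodrigues(c["rvec"])[0];print("cam",-R.T@c["tvec"],R[2])
P=pts(c);m=(P[...,2]>.11)&(P[...,2]<.13);print(poly(c,m,.122),np.median(P[...,2][m]))
E
```

```text
time_s: 0.72
tool_pos: [0.2947, -0.4686, 0.2221]
tool_rot: [-180.0, 0.0, 15.4]
force: [0.9, 0.8, 0.4]
grip_width: 0.0871
grasp_force: 0.0
time_s: 1.35
tool_pos: [0.4161, -0.312, 0.2222]
tool_rot: [-180.0, 0.0, 15.4]
force: [-0.1, -0.1, -0.6]
grip_width: 0.0871
grasp_force: 0.0
time_s: 1.98
tool_pos: [0.5376, -0.1555, 0.2221]
tool_rot: [-180.0, 0.0, 15.4]
force: [0.2, -0.2, -0.3]
grip_width: 0.0869
grasp_force: 0.0
time_s: 2.35
tool_pos: [0.5368, -0.1573, 0.2222]
tool_rot: [-180.0, 0.0, 24.7]
force: [-0.1, 0.5, 0.3]
grip_width: 0.0876
grasp_force: 0.0
cam [ 0.60079666 -0.127031    0.38333429] [-0.23200297 -0.10556796 -0.96696951]
((538.9913940429688, -155.11831665039062), (79.2623062133789, 15.438199996948242), 24.2249698638916) 0.1205673326535087
```

View pics/w1.png

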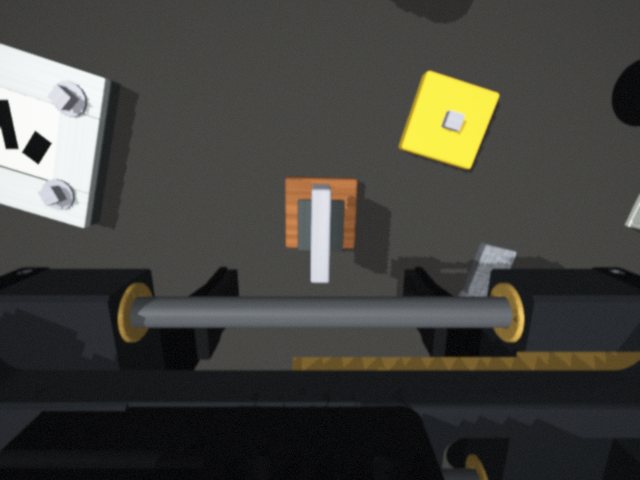

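Wrist view: the handle is upright at (320,235), centred between the fingers, with the stand's block square behind it. Going down to grasp.

```bash

python3 -m creep '{"translation":[[0.027,-0.015,0.4],[0,0,0.4],[0,0,0.4],[0,0,0.3],[0,0,0.258]],"turn":[[0,0,0.002],[0,0,0],[0,0,0],[0,0,0],[0,0,0]],"grip":[1,1,1,1,1]}' 
python3 -m creep '{"translation":[[0,0,0],[0,0,0],[0,0,0],[0,0,0],[0,0,0]],"turn":[[0,0,0],[0,0,0],[0,0,0],[0,0,0],[0,0,0]],"grip":[1,0.1,0.1,0.1,0.1]}' 60
python3 -m creep '{"translation":[[0,0,0],[0,0,0],[0,0,0]],"turn":[[0,0,0],[0,0,0],[0,0,0]],"grip":[0.05,0.05,0.05]}'
python3 -c "
from cell import env
o=env.get_obs();print(o['force'],o['wrist_torque'],o['tool_rot'])"
```

```text
time_s: 3.02
tool_pos: [0.538, -0.1553, 0.0808]
tool_rot: [-180.0, 0.0, 24.4]
force: [0.0, -0.7, -0.7]
grip_width: 0.0871
grasp_force: 0.0
time_s: 3.65
tool_pos: [0.5389, -0.1547, 0.0823]
tool_rot: [180.0, -0.0, 24.6]
force: [0.4, -0.5, -0.4]
grip_width: 0.0544
grasp_force: 0.0
time_s: 4.03
tool_pos: [0.5387, -0.1545, 0.0819]
tool_rot: [-180.0, 0.0, 24.6]
force: [-0.4, -0.1, -0.3]
grip_width: 0.0249
grasp_force: 0.0
[-0.35201243 -0.10204255 -0.2505636 ] [0.01093496 0.01678889 0.02148394] [-1.79998744e+02  6.02804890e-03  2.45840981e+01]
```

```bash

python3 -m creep '{"translation":[[0,0,0],[0,0,0],[0,0,0],[0,0,0]],"turn":[[0,0,0],[0,0,0],[0,0,0],[0,0,0]],"grip":[0,0,0,0]}' 60
python3 -c "
from cell import env
o=env.get_obs();print(o['force'],o['wrist_torque'],o['tool_rot'],o['qpos'])"
python3 -m creep '{"translation":[[0,0,-0.05],[0,0,-0.1],[0,0,-0.1],[0,0,-0.2],[0,0,-0.2]],"turn":[[0,0,0],[0,0,0],[0,0,0],[0,0,0],[0,0,0]],"grip":[0,0,0,0,0]}' 60
python3 -m creep '{"translation":[[0,0,-0.3],[0,0,-0.3],[0,0,-0.25],[0,0,0],[0,0,0]],"turn":[[0,0,0],[0,0,0],[0,0,0],[0,0,0],[0,0,0]],"grip":[0,0,0,0,0]}' 
python3 -c "
from cell import env
o=env.get_obs();print(o['force'],o['wrist_torque'],o['tool_rot'],o['qpos'])"
```

```text
time_s: 4.53
tool_pos: [0.5388, -0.1549, 0.0818]
tool_rot: [180.0, -0.0, 24.6]
force: [0.2, -1.6, -1.1]
grip_width: 0.0155
grasp_force: 60.0
[ 0.20250013 -1.60461544 -1.140661  ] [-0.2971116  -0.27740942 -0.01388125] [ 1.79975093e+02 -3.05495703e-03  2.45704672e+01] [ 39.23476876  16.48620824 -29.68733863 104.55229928   9.23929091
  61.32800771 -59.31874794]
time_s: 5.15
tool_pos: [0.5389, -0.1541, 0.1353]
tool_rot: [180.0, -0.0, 24.6]
force: [0.1, 0.1, -2.8]
grip_width: 0.0158
grasp_force: 60.0
time_s: 5.78
tool_pos: [0.5383, -0.1544, 0.2015]
tool_rot: [-180.0, 0.0, 24.6]
force: [0.3, 0.8, -3.5]
grip_width: 0.0156
grasp_force: 60.0
[ 0.34009268  0.84160921 -3.50413234] [-0.0277827  -0.00804558  0.0088682 ] [-1.79977781e+02  4.01952596e-02  2.45899779e+01] [ 40.63015903  10.20639241 -30.50320273  96.93846034   5.36448726
  74.3550543  -56.33966934]
```

Key lifted, about 0.35 kg. Now carrying it to a viewing pose beside the frame at yaw 97.

```bash

python3 -m creep '{"translation":[[0.138,-0.56,-0.096],[0.138,-0.56,-0.096],[0.138,-0.56,-0.096],[0.138,-0.56,-0.096],[0.138,-0.56,-0.096]],"turn":[[0,0,0],[0,0,0],[0,0,0],[0,0,0],[0,0,0]],"grip":[0,0,0,0,0]}'  >/dev/null
python3 -m creep '{"translation":[[0,0,0],[0,0,0],[0,0,0],[0,0,0]],"turn":[[0,0,-0.0575],[0,0,-0.0575],[0,0,-0.0575],[0,0,-0.0575]],"grip":[0,0,0,0]}' >/dev/null
python3 -m creep '{"translation":[[0,0,0],[0,0,0],[0,0,0],[0,0,0],[0,0,0]],"turn":[[0,0,-0.0575],[0,0,-0.0575],[0,0,-0.0575],[0,0,0],[0,0,0]],"grip":[0,0,0,0,0]}' 
cat > look.py <<'E'
import sys
from cell import env
from h import *
n=sys.argv[1];c=env.read_camera("wrist");np.savez(n+".npz",**c)
cv2.imwrite(f"pics/{n}.png",c["frame"][...,::-1])
R=cv2.Rodrigues(c["rvec"])[0];print("cam",-R.T@c["tvec"],env.get_obs()["qpos"].round(1))
P=pts(c);Z=P[...,2];near=np.hypot(P[...,0]-.484,P[...,1]-.163)<.15
print("frame",poly(c,(Z>.02)&(Z<.05)&near,.028))
m=((Z>.0405)&(Z<.048)&near).astype(np.uint8)
k,l,s,_=cv2.connectedComponentsWithStats(m)
for i in range(1,k):
    if s[i,4]>60:print(s[i],poly(c,l==i,.044),np.median(Z[l==i]).round(4))
E
python3 look.py w2
```

```text
time_s: 7.52
tool_pos: [0.4954, 0.0721, 0.2398]
tool_rot: [-179.9, -0.0, 96.9]
force: [-1.0, -0.0, -3.2]
grip_width: 0.0157
grasp_force: 60.0
cam [0.48752856 0.14254867 0.40088126] [ 30.3   1.5 -41.9 101.1   1.   77.8  -4.9]
frame ((484.802490234375, 165.96823120117188), (158.8771209716797, 157.47662353515625), 6.81030797958374)
[260  63  20  21 293] ((429.54449462890625, 209.16201782226562), (16.079418182373047, 16.282833099365234), 16.610557556152344) 0.0429
[360  62  22  23 294] ((528.197021484375, 220.83474731445312), (16.21906852722168, 15.82666301727295), 72.75418090820312) 0.0431
[263 165  21  21 232] ((441.3374328613281, 110.48080444335938), (16.170381546020508, 15.824258804321289), 44.8358154296875) 0.0427
[357 165  20  21 234] ((539.9679565429688, 122.31458282470703), (15.918920516967773, 16.330413818359375), 67.72587585449219) 0.0429
```

View pics/w2.png

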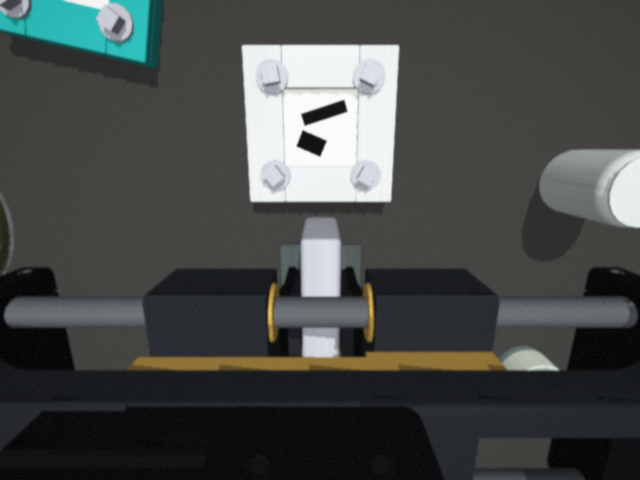

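Wrist view: screw heads at (271,75), (370,74), (274,175) and (367,175). The key handle is at (320,235) in the hand. Going above S1 (429.5,209.2), with a check of the handle end as seen against the TCP.

```bash
cat > rel.py <<'E'
import sys
from cell import env
import numpy as np
x,y,kz,yaw=map(float,sys.argv[1:])   # mm, mm, key-origin z mm, deg
o=env.get_obs();p=o["tool_pos"]*1000;w=o["tool_rot"][2];a=np.radians(w);dx,dy=x-p[0],y-p[1]
d=np.array([np.cos(a)*dx+np.sin(a)*dy,np.sin(a)*dx-np.cos(a)*dy,p[2]-(kz+61.6)])/80
print("t",o["time_s"],"key z",(p[2]-61.6).round(2),"yaw",w.round(2),"rot",o["tool_rot"][:2].round(2),"F",o["force"].round(2),"Mz",o["wrist_torque"].round(3),"| units",d.round(4),"turn",round(-((yaw-w+180)%360-180)/180,4))
E
python3 - <<'E'
from h import *
c=load("w2.npz");P=pts(c);Z=P[...,2];m=(Z>.27)&(Z<.288);v,u=np.nonzero(m);k=(abs(u-321)<30)&(v<275)
print(u[k].min(),u[k].max(),v[k].min(),k.sum(),np.median(Z[v[k],u[k]]))
vm=v[k].min();uu=u[k][v[k]==vm+2]
a=np.radians(96.9);t=np.array([495.4,72.1])
for q in((uu.min(),vm),(uu.max(),vm)):
    d=ray(c,q,.280)[:2]*1000-t;print("tool x,y",np.cos(a)*d[0]+np.sin(a)*d[1],np.sin(a)*d[0]-np.cos(a)*d[1])
E
python3 -m creep '{"translation":[[0.45,-0.153,0.25],[0.45,-0.153,0.25],[0.45,-0.153,0.25],[0.45,-0.153,0.25],[0,0,0]],"turn":[[0,0,0],[0,0,0],[0,0,0],[0,0,-0.027],[0,0,-0.027]],"grip":[0,0,0,0,0]}'
python3 -m creep '{"translation":[[0,0,0],[0,0,0]],"turn":[[0,0,0],[0,0,0]],"grip":[0,0]}' >/dev/null
python3 rel.py 429.5 209.2 47 106.6
```

```text
300 340 233 1645 0.2784966611992357
tool x,y 40.537931330266076 -5.856272939668967
tool x,y 40.509129896551265 7.330820228934361
time_s: 8.2
tool_pos: [0.4265, 0.212, 0.1589]
tool_rot: [-179.8, -0.1, 107.2]
force: [0.9, -0.7, -2.7]
grip_width: 0.0156
grasp_force: 60.0
t 8.45 key z 98.91 yaw 106.57 rot [1.7997e+02 1.0000e-02] F [-0.48 -0.15 -2.64] Mz [-0.005 -0.141  0.037] | units [ 0.0095 -0.004   0.6488] turn -0.0002
```

```bash

python3 -m creep '{"translation":[[0.0095,-0.004,0.25],[0,0,0.25],[0,0,0.13],[0,0,0.01],[0,0,0]],"turn":[[0,0,0],[0,0,0],[0,0,0],[0,0,0],[0,0,0]],"grip":[0,0,0,0,0]}' >/dev/null
python3 rel.py 429.5 209.2 42 106.6
python3 -m creep '{"translation":[[0,0,0.02],[0,0,0.02],[0,0,0.02],[0,0,0]],"turn":[[0,0,0],[0,0,0],[0,0,0],[0,0,0]],"grip":[0,0,0,0]}' >/dev/null
python3 rel.py 429.5 209.2 34 106.6
```

```text
t 9.075 key z 48.12 yaw 106.72 rot [179.94  -0.  ] F [ 0.32 -0.26 -3.52] Mz [-0.021 -0.121 -0.015] | units [-0.007  -0.0028  0.0766] turn 0.0006
t 9.575 key z 43.59 yaw 106.75 rot [1.7997e+02 2.0000e-02] F [-0.43 -1.18  5.45] Mz [-0.294  0.394  0.007] | units [-0.0091 -0.0008  0.1198] turn 0.0009
```

```bash

python3 -m creep '{"translation":[[0,0,-0.01],[-0.015,-0.0125,0],[0,0,0.015],[0,0,0.015],[0,0,0]],"turn":[[0,0,0],[0,0,0],[0,0,0],[0,0,0],[0,0,0]],"grip":[0,0,0,0,0]}' >/dev/null
python3 rel.py 428.7 208.4 34 106.6
```

```text
t 10.2 key z 40.58 yaw 106.78 rot [-1.7997e+02 -9.0000e-02] F [ 0.37  4.26 -4.08] Mz [ 1.375 -0.007 -0.05 ] | units [-0.0111  0.0088  0.0822] turn 0.001
```

```bash

python3 -m creep '{"translation":[[0.006,0,0.02],[0,0,0.025],[0,0,0.025],[0,0,0.025],[0,0,0]],"turn":[[0,0,0],[0,0,0],[0,0,0],[0,0,0],[0,0,0]],"grip":[0,0,0,0,0]}' >/dev/null
python3 rel.py 428.7 208.4 32.5 106.6
```

```text
t 10.825 key z 33.19 yaw 106.77 rot [-1.7999e+02 -5.0000e-02] F [-0.97  4.44 -1.96] Mz [ 1.538  0.203 -0.059] | units [-0.0122  0.0062  0.0086] turn 0.0009
```

```bash

python3 -m creep '{"translation":[[0.008,0,0.01],[0,0,0.008],[0,0,0]],"turn":[[0,0,0],[0,0,0],[0,0,0]],"grip":[0,0,0]}' >/dev/null
python3 rel.py 428.7 208.4 32 106.6
python3 -m creep '{"translation":[[0,0,0],[0,0,0]],"turn":[[0,0,0.045],[0,0,0.045]],"grip":[0,0]}' 
python3 rel.py 428.7 208.4 32 106.6
```

```text
t 11.2 key z 32.17 yaw 106.75 rot [-1.7999e+02  1.0000e-02] F [-1.72  3.27  1.65] Mz [1.118 0.565 0.006] | units [-0.0135  0.0054  0.0022] turn 0.0008
time_s: 11.45
tool_pos: [0.4278, 0.2097, 0.0938]
tool_rot: [-180.0, -0.0, 90.3]
force: [-1.8, 5.1, 2.1]
grip_width: 0.0159
grasp_force: 60.0
t 11.45 key z 32.18 yaw 90.31 rot [-1.7998e+02 -2.0000e-02] F [-1.84  5.09  2.15] Mz [1.356 0.617 0.048] | units [-0.0165  0.0111  0.0023] turn -0.0905
```

```bash

python3 -m creep '{"translation":[[0.0075,-0.004,0],[0,0,0],[0,0,0]],"turn":[[0,0,0.054],[0,0,0.054],[0,0,0]],"grip":[0,0,0]}' >/dev/null
python3 rel.py 427.7 209.5 32 70.9
python3 -m creep '{"translation":[[0,0,0]],"turn":[[0,0,0]],"grip":[0]}' >/dev/null
python3 rel.py 427.7 209.5 32 70.9
```

```text
t 11.825 key z 32.25 yaw 71.22 rot [ 1.7987e+02 -8.0000e-02] F [ 3.14  4.58 -2.36] Mz [ 1.304 -0.665  0.092] | units [-0.0114 -0.012   0.0031] turn 0.0018
t 11.95 key z 32.25 yaw 71.32 rot [ 1.7988e+02 -8.0000e-02] F [ 1.86  4.52 -2.67] Mz [ 1.385 -0.695  0.013] | units [-0.0111 -0.012   0.0032] turn 0.0023
```

```bash

python3 -m creep '{"translation":[[0,0,-0.05],[0,0,-0.15],[0,0,-0.15],[-0.195,0.55,0],[-0.195,0.55,0]],"turn":[[0,0,0],[0,0,0],[0,0,0],[0,0,0],[0,0,0]],"grip":[0,0,0,0,0]}' >/dev/null
python3 -m creep '{"translation":[[-0.195,0.55,0],[0,0,0],[0,0,0]],"turn":[[0,0,0],[0,0,0.02],[0,0,0]],"grip":[0,0,0]}' >/dev/null
python3 rel.py 538.5 123.7 46 67.7
```

```text
t 12.95 key z 59.53 yaw 67.53 rot [-1.7992e+02  1.3000e-01] F [-1.13  0.55 -2.63] Mz [ 0.022 -0.064 -0.03 ] | units [0.0361 0.0061 0.1692] turn -0.001
```

```bash

python3 -m creep '{"translation":[[0.036,0.006,0.1],[0,0,0.07],[0,0,0.015],[0,0,0]],"turn":[[0,0,0],[0,0,0],[0,0,0],[0,0,0]],"grip":[0,0,0,0]}' >/dev/null
python3 rel.py 538.5 123.7 42 67.7
python3 -m creep '{"translation":[[0,0,0.02],[0,0,0.02],[0,0,0.01],[0,0,0]],"turn":[[0,0,0],[0,0,0],[0,0,0],[0,0,0]],"grip":[0,0,0,0]}' >/dev/null
python3 rel.py 538.5 123.7 32 67.7
```

```text
t 13.45 key z 45.11 yaw 67.55 rot [-1.7999e+02  2.0000e-02] F [-0.19  1.15 -3.51] Mz [-0.09  -0.171 -0.009] | units [-0.0213  0.005   0.0389] turn -0.0008
t 13.95 key z 41.93 yaw 67.51 rot [179.88  -0.  ] F [ 1.47 -0.6  -2.19] Mz [-0.233 -0.432  0.026] | units [-0.021  -0.0085  0.1241] turn -0.0011
```

```bash

python3 -m creep '{"translation":[[0,0,0.03],[0,0,0.03],[0,0,0.03],[0,0,0.02],[0,0,0]],"turn":[[0,0,0],[0,0,0],[0,0,0],[0,0,0],[0,0,0]],"grip":[0,0,0,0,0]}' >/dev/null
python3 rel.py 539.8 125 32 67.7
```

```text
t 14.575 key z 32.4 yaw 67.5 rot [ 1.7992e+02 -2.0000e-02] F [ 4.25 -1.21 -2.6 ] Mz [-0.594 -1.414 -0.014] | units [0.0007 0.001  0.005 ] turn -0.0011
```

```bash

python3 -m creep '{"translation":[[0.002,0.006,0.01],[0,0,0],[0,0,0],[0,0,0]],"turn":[[0,0,0],[0,0,0.05],[0,0,0.05],[0,0,0.05]],"grip":[0,0,0,0]}' >/dev/null
python3 rel.py 539.8 125 32 32
python3 -m creep '{"translation":[[0,0,0],[0,0,0]],"turn":[[0,0,0.048],[0,0,0]],"grip":[0,0]}' >/dev/null
python3 rel.py 539.8 125 32 32
```

```text
t 15.075 key z 32.27 yaw 40.19 rot [ 1.7979e+02 -1.2000e-01] F [ 6.68 -4.48 -1.66] Mz [-1.237 -1.92   0.171] | units [-0.008  -0.0228  0.0034] turn 0.0455
t 15.325 key z 32.29 yaw 31.75 rot [ 1.7978e+02 -1.5000e-01] F [ 7.   -4.15 -0.78] Mz [-1.3   -1.939  0.019] | units [-0.0108 -0.027   0.0037] turn -0.0014
```

```bash

python3 -m creep '{"translation":[[0,0,-0.05],[0,0,-0.15],[0,0,-0.15],[0.253,-0.57,0],[0.253,-0.57,0]],"turn":[[0,0,0],[0,0,0],[0,0,0],[0,0,0],[0,0,0]],"grip":[0,0,0,0,0]}' >/dev/null
python3 -m creep '{"translation":[[0,0,0],[0,0,0],[0,0,0],[0,0,0],[0,0,0]],"turn":[[0,0,-0.057],[0,0,-0.057],[0,0,-0.057],[0,0,-0.057],[0,0,0]],"grip":[0,0,0,0,0]}' >/dev/null
python3 rel.py 528.2 222.3 46 72.75
```

```text
t 16.575 key z 59.29 yaw 72.86 rot [-1.7984e+02  3.0000e-02] F [ 0.05  0.31 -3.71] Mz [ 0.012 -0.073 -0.014] | units [-0.0162  0.0585  0.1661] turn 0.0006
```

```bash

python3 -m creep '{"translation":[[-0.016,0.058,0.1],[0,0,0.07],[0,0,0.015],[0,0,0]],"turn":[[0,0,0],[0,0,0],[0,0,0],[0,0,0]],"grip":[0,0,0,0]}' >/dev/null
python3 rel.py 528.2 222.3 42 72.75
python3 -m creep '{"translation":[[0,0,0.02],[0,0,0.02],[0,0,0.01],[0,0,0]],"turn":[[0,0,0],[0,0,0],[0,0,0],[0,0,0]],"grip":[0,0,0,0]}' >/dev/null
python3 rel.py 528.2 222.3 32 72.75
```

```text
t 17.075 key z 44.65 yaw 72.9 rot [-1.7997e+02  1.0000e-02] F [ 1.1  -0.39 -2.45] Mz [ 0.008 -0.082 -0.025] | units [ 0.0027 -0.0182  0.0331] turn 0.0008
t 17.575 key z 40.43 yaw 72.91 rot [-1.7996e+02  2.0000e-02] F [-1.02  0.05 -3.34] Mz [0.125 0.203 0.012] | units [ 0.0047 -0.0172  0.1053] turn 0.0009
```

```bash

python3 -m creep '{"translation":[[0,0,0.035],[0,0,0.035],[0,0,0.03],[0,0,0.01],[0,0,0]],"turn":[[0,0,0],[0,0,0],[0,0,0],[0,0,0],[0,0,0]],"grip":[0,0,0,0,0]}' >/dev/null
python3 rel.py 528.2 222.3 32 72.75
```

```text
t 18.2 key z 32.23 yaw 72.92 rot [-1.7998e+02  2.0000e-02] F [-3.5  -0.33  2.01] Mz [ 0.036  0.909 -0.016] | units [ 0.0031 -0.0178  0.0029] turn 0.001
```

```bash

python3 -m creep '{"translation":[[-0.0015,-0.005,0],[0,0,0],[0,0,0],[0,0,0],[0,0,0]],"turn":[[0,0,0.05],[0,0,0.05],[0,0,0.05],[0,0,0.049],[0,0,0]],"grip":[0,0,0,0,0]}' >/dev/null
python3 rel.py 528.2 222.3 32 37.05
python3 -m creep '{"translation":[[0,0,-0.05],[0,0,-0.15],[0,0,-0.15],[0,0,0]],"turn":[[0,0,0],[0,0,0],[0,0,0],[0,0,0]],"grip":[0,0,0,0]}' >/dev/null
python3 rel.py 441.3 111.9 60 44.8
```

```text
t 18.825 key z 32.26 yaw 37.18 rot [ 1.7994e+02 -7.0000e-02] F [0.01 0.2  0.2 ] Mz [ 0.029  0.158 -0.008] | units [-0.0122 -0.0216  0.0032] turn 0.0007
t 19.325 key z 61.74 yaw 37.1 rot [ 1.7993e+02 -1.4000e-01] F [ 0.13  0.08 -3.12] Mz [ 0.008 -0.027 -0.038] | units [-1.7166  0.4256  0.0218] turn -0.0428
```

```bash

python3 -m creep '{"translation":[[-0.572,0.142,0],[-0.572,0.142,0],[-0.572,0.142,0],[0,0,0.05],[0,0,0]],"turn":[[0,0,0],[0,0,0],[0,0,0],[0,0,-0.043],[0,0,0]],"grip":[0,0,0,0,0]}' >/dev/null
python3 rel.py 441.2 111.8 45 44.8
```

```text
t 19.95 key z 56.02 yaw 44.72 rot [1.7997e+02 2.0000e-02] F [-0.31  0.27 -3.33] Mz [ 0.032 -0.054  0.011] | units [0.0163 0.0045 0.1378] turn -0.0004
```

```bash

python3 -m creep '{"translation":[[0.016,0.004,0.1],[0,0,0.038],[0,0,0],[0,0,0.02],[0,0,0.02]],"turn":[[0,0,0],[0,0,0],[0,0,0],[0,0,0],[0,0,0]],"grip":[0,0,0,0,0]}' >/dev/null
python3 rel.py 441.2 111.8 32 44.8
python3 -m creep '{"translation":[[0,0,0.01],[0,0,0]],"turn":[[0,0,0],[0,0,0]],"grip":[0,0]}' >/dev/null
python3 rel.py 441.2 111.8 32 44.8
```

```text
t 20.575 key z 43.32 yaw 44.83 rot [ 1.7997e+02 -2.0000e-02] F [-5.69  0.3  14.32] Mz [-0.176  1.291 -0.107] | units [-0.0162  0.0013  0.1414] turn 0.0002
t 20.825 key z 41.03 yaw 44.82 rot [ 1.7994e+02 -3.0000e-02] F [ 1.01 -0.92 -1.29] Mz [-0.26  -0.355  0.025] | units [-0.0091 -0.0054  0.1129] turn 0.0001
```

```bash

python3 -m creep '{"translation":[[0,0,0.035],[0,0,0.035],[0,0,0.03],[0,0,0.01],[0,0,0.004]],"turn":[[0,0,0],[0,0,0],[0,0,0],[0,0,0],[0,0,0]],"grip":[0,0,0,0,0]}' >/dev/null
python3 rel.py 441.2 111.8 32 44.8
```

```text
t 21.45 key z 32.17 yaw 44.82 rot [1.7995e+02 1.0000e-02] F [ 1.52 -2.47  1.82] Mz [-0.891 -0.396  0.018] | units [-0.0067 -0.0051  0.0021] turn 0.0001
```

```bash

python3 -m creep '{"translation":[[0,0,0],[0,0,0],[0,0,0],[0,0,0],[0,0,0]],"turn":[[0,0,0.05],[0,0,0.05],[0,0,0.05],[0,0,0.048],[0,0,0]],"grip":[0,0,0,0,0]}' 
python3 rel.py 441.2 111.8 32 9.1
python3 -m creep '{"translation":[[0,0,-0.05],[0,0,-0.15],[0,0,-0.15],[0.135,0.235,-0.3],[0.135,0.235,-0.3]],"turn":[[0,0,0],[0,0,0],[0,0,0],[0,0,0],[0,0,0]],"grip":[0,0,0,0,0]}' >/dev/null
python3 -m creep '{"translation":[[0,0,-0.3],[0,0,-0.3],[0,0,-0.27],[0,0,0],[0,0,0]],"turn":[[0,0,-0.0567],[0,0,-0.0567],[0,0,-0.0567],[0,0,-0.0567],[0,0,-0.0567]],"grip":[0,0,0,0,0]}' >/dev/null
python3 -m creep '{"translation":[[0,0,0],[0,0,0],[0,0,0],[0,0,0]],"turn":[[0,0,-0.0567],[0,0,-0.0567],[0,0,0],[0,0,0]],"grip":[0,0,0,0]}' 
python3 look.py w3
```

```text
time_s: 22.08
tool_pos: [0.443, 0.1098, 0.0938]
tool_rot: [179.8, -0.1, 9.1]
force: [4.3, -6.7, -0.8]
grip_width: 0.0154
grasp_force: 60.0
t 22.075 key z 32.24 yaw 9.07 rot [ 1.7979e+02 -1.3000e-01] F [ 4.28 -6.71 -0.85] Mz [-2.006 -1.207  0.039] | units [-0.0186 -0.0288  0.003 ] turn -0.0001
time_s: 23.82
tool_pos: [0.4685, 0.0791, 0.239]
tool_rot: [-180.0, -0.0, 80.5]
force: [-1.0, -1.3, -3.2]
grip_width: 0.0159
grasp_force: 60.0
cam [0.48051311 0.14911297 0.40018049] [ 20.8  -2.6 -32.2 104.5  -1.4  77.7 -20.6]
frame ((484.8812255859375, 165.81631469726562), (158.90084838867188, 158.8596649169922), 6.815695762634277)
[345  55  23  25 302] ((528.22412109375, 221.0016326904297), (16.472536087036133, 15.937298774719238), 47.347557067871094) 0.0431
[252  89  17  18 292] ((429.5753479003906, 209.1656951904297), (15.857589721679688, 16.187522888183594), 80.4388427734375) 0.0428
[370 156  21  21 238] ((540.1542358398438, 122.40941619873047), (15.968971252441406, 16.24283218383789), 32.087276458740234) 0.0429
[281 184  20  19 221] ((441.4303283691406, 110.60176849365234), (15.601948738098145, 15.81230354309082), 16.23468780517578) 0.0428
```

Round 1 is confirmed by the wrist mask: the screws turned by about 26°, 36°, 25° and 29°. Now round 2, starting at S1.

```bash
python3 rel.py 428.4 210.5 60 80.4
cat > ok.py <<'E'
import sys
from cell import env
o=env.get_obs();m=o["wrist_torque"];f=o["force"]
print(o["time_s"],"yaw",o["tool_rot"][2].round(2),"M",m.round(3),"F",f.round(1),"z",(o["tool_pos"][2]*1000-61.6).round(1))
sys.exit(int(abs(m[2])>float(sys.argv[1]) or abs(f[2])>12))
E
```

```text
t 23.875 key z 177.47 yaw 80.53 rot [-1.7997e+02 -1.0000e-02] F [-0.44  0.99 -2.8 ] Mz [-0.063 -0.061  0.009] | units [ 1.5385 -0.7663  1.4684] turn 0.0007
```

```bash

python3 -m creep '{"translation":[[0.513,-0.255,0.25],[0.513,-0.255,0.25],[0.513,-0.255,0.4],[0,0,0.5],[0,0,0.08]],"turn":[[0,0,0],[0,0,0],[0,0,0],[0,0,0],[0,0,0]],"grip":[0,0,0,0,0]}' >/dev/null
python3 -m creep '{"translation":[[0,0,0],[0,0,0]],"turn":[[0,0,0],[0,0,0]],"grip":[0,0]}' >/dev/null
python3 rel.py 428.4 210.5 45 80.4
```

```text
t 24.75 key z 60.71 yaw 80.53 rot [ 1.7986e+02 -7.0000e-02] F [ 0.49 -1.2  -3.3 ] Mz [-0.027 -0.108 -0.031] | units [ 0.0033 -0.0211  0.1963] turn 0.0007
```

```bash

python3 -m creep '{"translation":[[0.003,-0.021,0.12],[0,0,0.075],[0,0,0.02],[0,0,0.02],[0,0,0.015]],"turn":[[0,0,0],[0,0,0],[0,0,0],[0,0,0],[0,0,0]],"grip":[0,0,0,0,0]}' >/dev/null
python3 rel.py 428.4 210.5 32 80.4
python3 ok.py 0.2 && python3 -m creep '{"translation":[[0,0,0.03],[0,0,0.03],[0,0,0.03],[0,0,0.01],[0,0,0]],"turn":[[0,0,0],[0,0,0],[0,0,0],[0,0,0],[0,0,0]],"grip":[0,0,0,0,0]}' >/dev/null
python3 rel.py 428.4 210.5 32 80.4
```

```text
t 25.375 key z 39.16 yaw 80.63 rot [179.96  -0.  ] F [ 1.08 -0.31 -1.32] Mz [-0.171 -0.547  0.032] | units [0.0023 0.014  0.0895] turn 0.0013
25.375 yaw 80.63 M [-0.171 -0.547  0.032] F [ 1.1 -0.3 -1.3] z 39.2
t 26.0 key z 32.11 yaw 80.63 rot [1.7995e+02 2.0000e-02] F [ 0.09 -2.34  5.52] Mz [-0.456  0.01   0.058] | units [0.0005 0.0129 0.0013] turn 0.0013
```

```bash

python3 -m creep '{"translation":[[0,0,-0.002],[0,0,0],[0,0,0],[0,0,0]],"turn":[[0,0,0.05],[0,0,0.05],[0,0,0.014],[0,0,0.014]],"grip":[0,0,0,0]}' >/dev/null
python3 ok.py 0.16 && python3 -m creep '{"translation":[[0,0,0],[0,0,0]],"turn":[[0,0,0.014],[0,0,0.014]],"grip":[0,0]}' >/dev/null
python3 ok.py 0.16 && python3 -m creep '{"translation":[[0,0,0]],"turn":[[0,0,0.008]],"grip":[0]}' >/dev/null
python3 ok.py 0.16 && python3 -m creep '{"translation":[[0,0,0]],"turn":[[0,0,0.008]],"grip":[0]}' >/dev/null
python3 ok.py 0.16; python3 rel.py 428.4 210.5 32 80.4
```

```text
26.5 yaw 57.5 M [-0.424 -1.472  0.111] F [ 5.  -1.3  0.3] z 32.2
26.75 yaw 52.46 M [-0.526 -1.495  0.101] F [ 6.2 -2.4 -1.3] z 32.2
26.875 yaw 51.05 M [-0.507 -1.607  0.079] F [ 5.7 -1.7 -0.8] z 32.3
27.0 yaw 49.61 M [-0.493 -1.679  0.122] F [ 5.5 -2.3  0.1] z 32.3
t 27.0 key z 32.26 yaw 49.61 rot [179.77  -0.2 ] F [ 5.47 -2.33  0.08] Mz [-0.493 -1.679  0.122] | units [-0.0065 -0.0148  0.0032] turn -0.1711
```

```bash

R='python3 ok.py 0.19'
python3 -m creep '{"translation":[[0.003,0.0074,0]],"turn":[[0,0,0.006]],"grip":[0]}' >/dev/null
$R && python3 -m creep '{"translation":[[0,0,0]],"turn":[[0,0,0.006]],"grip":[0]}' >/dev/null
$R && python3 -m creep '{"translation":[[0,0,0]],"turn":[[0,0,0.005]],"grip":[0]}' >/dev/null
$R && python3 -m creep '{"translation":[[0,0,0]],"turn":[[0,0,0.005]],"grip":[0]}' >/dev/null
$R && python3 -m creep '{"translation":[[0,0,0]],"turn":[[0,0,0.005]],"grip":[0]}' >/dev/null
$R && python3 -m creep '{"translation":[[0,0,0]],"turn":[[0,0,0.005]],"grip":[0]}' >/dev/null
$R && python3 -m creep '{"translation":[[0,0,0]],"turn":[[0,0,0.005]],"grip":[0]}' >/dev/null
$R && python3 -m creep '{"translation":[[0,0,0]],"turn":[[0,0,0.005]],"grip":[0]}' >/dev/null
$R
```

```text
27.125 yaw 48.54 M [-0.43  -1.225  0.112] F [ 5.6 -1.6  0.9] z 32.2
27.25 yaw 47.45 M [-0.603 -1.573  0.12 ] F [ 4.9 -1.7 -0.6] z 32.2
27.375 yaw 46.56 M [-0.605 -1.623  0.066] F [ 5.5 -1.8  1. ] z 32.2
27.5 yaw 45.66 M [-0.569 -1.571  0.096] F [ 6.1 -1.9  0.7] z 32.2
27.625 yaw 44.76 M [-0.614 -1.589  0.093] F [ 6.3 -1.2  2. ] z 32.2
27.75 yaw 43.86 M [-0.648 -1.642  0.099] F [ 6.4 -1.8  1.1] z 32.2
27.875 yaw 42.95 M [-0.722 -1.614  0.083] F [ 6.1 -1.2  0.6] z 32.2
28.0 yaw 42.05 M [-0.622 -1.669  0.05 ] F [ 5.8 -1.8  1. ] z 32.2
```

```bash

R='python3 ok.py 0.17'
python3 -m creep '{"translation":[[0,0.005,0]],"turn":[[0,0,0.005]],"grip":[0]}' >/dev/null
$R && python3 -m creep '{"translation":[[0,0,0]],"turn":[[0,0,0.005]],"grip":[0]}' >/dev/null
$R && python3 -m creep '{"translation":[[0,0,0]],"turn":[[0,0,0.005]],"grip":[0]}' >/dev/null
$R && python3 -m creep '{"translation":[[0,0,0]],"turn":[[0,0,0.005]],"grip":[0]}' >/dev/null
$R && python3 -m creep '{"translation":[[0,0,0]],"turn":[[0,0,0.005]],"grip":[0]}' >/dev/null
$R && python3 -m creep '{"translation":[[0,0,0]],"turn":[[0,0,0.005]],"grip":[0]}' >/dev/null
$R && python3 -m creep '{"translation":[[0,0,0]],"turn":[[0,0,0.005]],"grip":[0]}' >/dev/null
$R && python3 -m creep '{"translation":[[0,0,0]],"turn":[[0,0,0.005]],"grip":[0]}' >/dev/null
$R && python3 -m creep '{"translation":[[0,0,0]],"turn":[[0,0,0.005]],"grip":[0]}' >/dev/null
$R && python3 -m creep '{"translation":[[0,0,0]],"turn":[[0,0,0.005]],"grip":[0]}' >/dev/null
$R
```

```text
28.125 yaw 41.16 M [-0.465 -1.506  0.11 ] F [ 4.9 -2.   0.4] z 32.2
28.25 yaw 40.26 M [-0.526 -1.57   0.132] F [ 6.9 -1.7 -0. ] z 32.2
28.375 yaw 39.36 M [-0.575 -1.613  0.078] F [ 6.6 -1.5  0.9] z 32.2
28.5 yaw 38.46 M [-0.581 -1.592  0.091] F [ 5.9 -1.8  0.7] z 32.2
28.625 yaw 37.56 M [-0.611 -1.594  0.071] F [ 5.4 -1.7  1. ] z 32.2
28.75 yaw 36.66 M [-0.603 -1.654  0.113] F [ 5.3 -2.6  0.2] z 32.2
28.875 yaw 35.75 M [-0.676 -1.694  0.073] F [ 4.8 -1.6  0.7] z 32.3
29.0 yaw 34.85 M [-0.68  -1.586  0.06 ] F [ 4.2 -2.7  1. ] z 32.2
29.125 yaw 33.96 M [-0.654 -1.644  0.1  ] F [ 5.8 -2.5  0.2] z 32.2
29.25 yaw 33.06 M [-0.656 -1.643  0.107] F [ 4.8 -3.2 -0. ] z 32.2
```

```bash

R='python3 ok.py 0.17'
python3 -m creep '{"translation":[[0,0,0]],"turn":[[0,0,0.005]],"grip":[0]}' >/dev/null
$R && python3 -m creep '{"translation":[[0,0,0]],"turn":[[0,0,0.005]],"grip":[0]}' >/dev/null
$R && python3 -m creep '{"translation":[[0,0,0]],"turn":[[0,0,0.004]],"grip":[0]}' >/dev/null
$R && python3 -m creep '{"translation":[[0,0,0]],"turn":[[0,0,0.004]],"grip":[0]}' >/dev/null
$R && python3 -m creep '{"translation":[[0,0,0]],"turn":[[0,0,0.004]],"grip":[0]}' >/dev/null
$R && python3 -m creep '{"translation":[[0,0,0]],"turn":[[0,0,0.004]],"grip":[0]}' >/dev/null
$R
```

```text
29.375 yaw 32.18 M [-0.787 -1.716  0.316] F [ 5.2 -1.3  1. ] z 32.2
29.375 yaw 32.18 M [-0.787 -1.716  0.316] F [ 5.2 -1.3  1. ] z 32.2
29.375 yaw 32.18 M [-0.787 -1.716  0.316] F [ 5.2 -1.3  1. ] z 32.2
29.375 yaw 32.18 M [-0.787 -1.716  0.316] F [ 5.2 -1.3  1. ] z 32.2
29.375 yaw 32.18 M [-0.787 -1.716  0.316] F [ 5.2 -1.3  1. ] z 32.2
29.375 yaw 32.18 M [-0.787 -1.716  0.316] F [ 5.2 -1.3  1. ] z 32.2
```

```bash

python3 -m creep '{"translation":[[0,0,0],[0,0,-0.05],[0,0,-0.15],[0,0,-0.15],[0,0,0]],"turn":[[0,0,-0.015],[0,0,0],[0,0,0],[0,0,0],[0,0,0]],"grip":[0,0,0,0,0]}' >/dev/null
python3 rel.py 541.6 123.7 60 32.1
```

```text
t 30.0 key z 59.72 yaw 34.93 rot [-179.98   -0.  ] F [-0.43  0.67 -2.85] Mz [-0.011 -0.035 -0.003] | units [ 0.5488  1.7079 -0.0036] turn 0.0157
```

```bash

python3 -m creep '{"translation":[[0.183,0.569,0],[0.183,0.569,0],[0.183,0.569,0],[0,0,0.05],[0,0,0]],"turn":[[0,0,0],[0,0,0],[0,0,0],[0,0,0.016],[0,0,0]],"grip":[0,0,0,0,0]}' >/dev/null
python3 -m creep '{"translation":[[0,0,0]],"turn":[[0,0,0]],"grip":[0]}' >/dev/null
python3 rel.py 541.6 123.7 45 32.1
```

```text
t 30.75 key z 54.89 yaw 32.17 rot [-1.7996e+02  6.0000e-02] F [-0.46  0.69 -3.34] Mz [-0.057  0.034 -0.008] | units [0.0037 0.0083 0.1237] turn 0.0004
```

```bash

python3 -m creep '{"translation":[[0.004,0.008,0.08],[0,0,0.04],[0,0,0.02],[0,0,0.02],[0,0,0.015]],"turn":[[0,0,0],[0,0,0],[0,0,0],[0,0,0],[0,0,0]],"grip":[0,0,0,0,0]}' >/dev/null
python3 rel.py 541.6 123.7 32 32.1
python3 ok.py 0.2 && python3 -m creep '{"translation":[[0,0,0.03],[0,0,0.03],[0,0,0.02],[0,0,0.01],[0,0,0]],"turn":[[0,0,0],[0,0,0],[0,0,0],[0,0,0],[0,0,0]],"grip":[0,0,0,0,0]}' >/dev/null
python3 rel.py 541.6 123.7 32 32.1
```

```text
t 31.375 key z 41.21 yaw 32.03 rot [179.99  -0.  ] F [ 0.88  0.32 -2.66] Mz [ 0.002 -0.069 -0.046] | units [-0.0049 -0.0159  0.1152] turn -0.0004
31.375 yaw 32.03 M [ 0.002 -0.069 -0.046] F [ 0.9  0.3 -2.7] z 41.2
t 32.0 key z 33.99 yaw 32.03 rot [180.   0.] F [-0.24  0.01 -2.93] Mz [-0.007 -0.013  0.   ] | units [-0.0043 -0.0157  0.0249] turn -0.0004
```

```bash

R='python3 ok.py 0.17'
python3 -m creep '{"translation":[[0,0,0.02],[0,0,0.006],[0,0,0],[0,0,0]],"turn":[[0,0,0],[0,0,0.05],[0,0,0.04],[0,0,0.008]],"grip":[0,0,0,0]}' >/dev/null
$R && python3 -m creep '{"translation":[[0,0,0]],"turn":[[0,0,0.006]],"grip":[0]}' >/dev/null
$R && python3 -m creep '{"translation":[[0,0,0]],"turn":[[0,0,0.006]],"grip":[0]}' >/dev/null
$R && python3 -m creep '{"translation":[[0,0,0]],"turn":[[0,0,0.006]],"grip":[0]}' >/dev/null
$R && python3 -m creep '{"translation":[[0,0,0]],"turn":[[0,0,0.004]],"grip":[0]}' >/dev/null
$R && python3 -m creep '{"translation":[[0,0,0]],"turn":[[0,0,0.004]],"grip":[0]}' >/dev/null
$R && python3 -m creep '{"translation":[[0,0,0]],"turn":[[0,0,0.004]],"grip":[0]}' >/dev/null
$R && python3 -m creep '{"translation":[[0,0,0]],"turn":[[0,0,0.004]],"grip":[0]}' >/dev/null
$R && python3 -m creep '{"translation":[[0,0,0]],"turn":[[0,0,0.004]],"grip":[0]}' >/dev/null
$R && python3 -m creep '{"translation":[[0,0,0]],"turn":[[0,0,0.004]],"grip":[0]}' >/dev/null
$R; python3 rel.py 541.6 123.7 32 32.1
```

```text
32.5 yaw 14.37 M [-1.088  0.229  0.128] F [-0.3 -4.  -0.1] z 32.2
32.625 yaw 13.32 M [-1.454  0.263  0.067] F [-0.3 -4.8  2.2] z 32.2
32.75 yaw 12.21 M [-1.451  0.288  0.089] F [-1.7 -6.3  1.6] z 32.2
32.875 yaw 11.13 M [-1.535  0.29   0.073] F [-1.4 -5.3  2. ] z 32.2
33.0 yaw 10.41 M [-1.533  0.337  0.098] F [-0.7 -5.2  1. ] z 32.2
33.125 yaw 9.69 M [-1.565  0.309  0.154] F [-1.3 -6.5  2.5] z 32.2
33.25 yaw 8.97 M [-1.536  0.332  0.113] F [-1.3 -5.4  2.5] z 32.2
33.375 yaw 8.25 M [-1.573  0.256  0.093] F [-2.1 -5.9  1.6] z 32.2
33.5 yaw 7.53 M [-1.663  0.273  0.112] F [-0.8 -6.3  1.6] z 32.2
33.625 yaw 6.81 M [-1.559  0.317  0.091] F [-0.3 -5.8  1.7] z 32.2
t 33.625 key z 32.19 yaw 6.81 rot [1.7986e+02 2.0000e-02] F [-0.26 -5.84  1.75] Mz [-1.559  0.317  0.091] | units [-0.0107 -0.035   0.0024] turn -0.1405
```

```bash

R='python3 ok.py 0.18'
python3 -m creep '{"translation":[[0,0.006,0]],"turn":[[0,0,0.004]],"grip":[0]}' >/dev/null
$R && python3 -m creep '{"translation":[[0,0,0]],"turn":[[0,0,0.004]],"grip":[0]}' >/dev/null
$R && python3 -m creep '{"translation":[[0,0,0]],"turn":[[0,0,0.004]],"grip":[0]}' >/dev/null
$R && python3 -m creep '{"translation":[[0,0,0]],"turn":[[0,0,0.004]],"grip":[0]}' >/dev/null
$R && python3 -m creep '{"translation":[[0,0,0]],"turn":[[0,0,0.004]],"grip":[0]}' >/dev/null
$R && python3 -m creep '{"translation":[[0,0,0]],"turn":[[0,0,0.004]],"grip":[0]}' >/dev/null
$R && python3 -m creep '{"translation":[[0,0,0]],"turn":[[0,0,0.004]],"grip":[0]}' >/dev/null
$R && python3 -m creep '{"translation":[[0,0,0]],"turn":[[0,0,0.004]],"grip":[0]}' >/dev/null
$R && python3 -m creep '{"translation":[[0,0,0]],"turn":[[0,0,0.004]],"grip":[0]}' >/dev/null
$R && python3 -m creep '{"translation":[[0,0,0]],"turn":[[0,0,0.004]],"grip":[0]}' >/dev/null
$R && python3 -m creep '{"translation":[[0,0,0]],"turn":[[0,0,0.004]],"grip":[0]}' >/dev/null
$R && python3 -m creep '{"translation":[[0,0,0]],"turn":[[0,0,0.004]],"grip":[0]}' >/dev/null
$R && python3 -m creep '{"translation":[[0,0,0]],"turn":[[0,0,0.004]],"grip":[0]}' >/dev/null
$R
```

```text
33.75 yaw 6.1 M [-1.322  0.35   0.049] F [-1.1 -6.   2.3] z 32.2
33.875 yaw 5.38 M [-1.47   0.317  0.063] F [-1.5 -4.5  2.4] z 32.2
34.0 yaw 4.66 M [-1.431  0.329  0.074] F [-1.6 -5.7  1.7] z 32.2
34.125 yaw 3.93 M [-1.455  0.317  0.066] F [-1.8 -5.4  1.7] z 32.2
34.25 yaw 3.21 M [-1.504  0.303  0.07 ] F [-1.3 -5.4  2.5] z 32.2
34.375 yaw 2.5 M [-1.558  0.331  0.111] F [-1.2 -5.5  2.8] z 32.2
34.5 yaw 1.77 M [-1.539  0.321  0.085] F [-1.3 -5.8  0.8] z 32.2
34.625 yaw 1.05 M [-1.552  0.312  0.112] F [-1.7 -6.2  2.3] z 32.2
34.75 yaw 0.33 M [-1.581  0.342  0.124] F [-0.8 -4.8  1.4] z 32.2
34.875 yaw -0.39 M [-1.626  0.314  0.104] F [-1.  -6.6  2.5] z 32.2
35.0 yaw -1.11 M [-1.6    0.342  0.139] F [-0.2 -5.3  1.5] z 32.2
35.125 yaw -1.83 M [-1.677  0.347  0.127] F [-1.2 -5.1  1.5] z 32.2
35.25 yaw -2.55 M [-1.663  0.348  0.106] F [-1.2 -5.2  1.9] z 32.2
```

```bash

R='python3 ok.py 0.18'
python3 -m creep '{"translation":[[0,0,0]],"turn":[[0,0,0.004]],"grip":[0]}' >/dev/null
$R && python3 -m creep '{"translation":[[0,0,0]],"turn":[[0,0,0.004]],"grip":[0]}' >/dev/null
$R && python3 -m creep '{"translation":[[0,0,0]],"turn":[[0,0,0.004]],"grip":[0]}' >/dev/null
$R && python3 -m creep '{"translation":[[0,0,0]],"turn":[[0,0,0.004]],"grip":[0]}' >/dev/null
$R && python3 -m creep '{"translation":[[0,0,0]],"turn":[[0,0,0.004]],"grip":[0]}' >/dev/null
$R && python3 -m creep '{"translation":[[0,0,0]],"turn":[[0,0,0.004]],"grip":[0]}' >/dev/null
$R && python3 -m creep '{"translation":[[0,0,0]],"turn":[[0,0,0.004]],"grip":[0]}' >/dev/null
$R && python3 -m creep '{"translation":[[0,0,0]],"turn":[[0,0,0.004]],"grip":[0]}' >/dev/null
$R && python3 -m creep '{"translation":[[0,0,0]],"turn":[[0,0,0.004]],"grip":[0]}' >/dev/null
$R
```

```text
35.375 yaw -3.27 M [-1.659  0.333  0.177] F [-1.6 -6.1  1.6] z 32.2
35.5 yaw -4.0 M [-1.696  0.365  0.069] F [-1.3 -4.5  2.7] z 32.2
35.625 yaw -4.72 M [-1.68   0.329  0.109] F [-1.8 -6.2  2. ] z 32.2
35.75 yaw -5.43 M [-1.636  0.353  0.195] F [-1.5 -5.9  2.4] z 32.2
35.75 yaw -5.43 M [-1.636  0.353  0.195] F [-1.5 -5.9  2.4] z 32.2
35.75 yaw -5.43 M [-1.636  0.353  0.195] F [-1.5 -5.9  2.4] z 32.2
35.75 yaw -5.43 M [-1.636  0.353  0.195] F [-1.5 -5.9  2.4] z 32.2
35.75 yaw -5.43 M [-1.636  0.353  0.195] F [-1.5 -5.9  2.4] z 32.2
35.75 yaw -5.43 M [-1.636  0.353  0.195] F [-1.5 -5.9  2.4] z 32.2
```

```bash

python3 -m creep '{"translation":[[0,0,0]],"turn":[[0,0,0.001]],"grip":[0]}' >/dev/null
python3 ok.py 0.18 && python3 -m creep '{"translation":[[0,0,0]],"turn":[[0,0,0.004]],"grip":[0]}' >/dev/null
python3 ok.py 0.18 && python3 -m creep '{"translation":[[0,0,0]],"turn":[[0,0,0.004]],"grip":[0]}' >/dev/null
python3 ok.py 0.18
```

```text
35.875 yaw -5.59 M [-1.65   0.39   0.201] F [-0.7 -6.1  2.2] z 32.2
35.875 yaw -5.59 M [-1.65   0.39   0.201] F [-0.7 -6.1  2.2] z 32.2
35.875 yaw -5.59 M [-1.65   0.39   0.201] F [-0.7 -6.1  2.2] z 32.2
```

```bash

python3 -m creep '{"translation":[[0,0,0]],"turn":[[0,0,0.0015]],"grip":[0]}' >/dev/null
python3 ok.py 0.18
python3 -m creep '{"translation":[[0,0,0],[0,0,-0.05],[0,0,-0.15],[0,0,-0.15],[0,0,0]],"turn":[[0,0,-0.015],[0,0,0],[0,0,0],[0,0,0],[0,0,0]],"grip":[0,0,0,0,0]}' >/dev/null
python3 rel.py 529.8 221.7 60 47.3
```

```text
36.0 yaw -5.84 M [-1.676  0.41   0.279] F [-1.3 -6.1  2.5] z 32.2
t 36.625 key z 61.53 yaw -3.09 rot [-1.7989e+02 -1.6000e-01] F [ 0.7   0.45 -2.98] Mz [ 0.047 -0.037  0.028] | units [-0.2365 -1.2093  0.0191] turn -0.2799
```

```bash

python3 -m creep '{"translation":[[-0.118,-0.605,0],[-0.118,-0.605,0],[0,0,0],[0,0,0],[0,0,0]],"turn":[[0,0,0],[0,0,0],[0,0,-0.056],[0,0,-0.056],[0,0,-0.056]],"grip":[0,0,0,0,0]}' >/dev/null
python3 -m creep '{"translation":[[0,0,0],[0,0,0.05],[0,0,0]],"turn":[[0,0,-0.056],[0,0,-0.056],[0,0,0]],"grip":[0,0,0]}' >/dev/null
python3 rel.py 529.8 221.7 45 47.3
```

```text
t 37.625 key z 55.47 yaw 47.17 rot [-1.7993e+02  3.0000e-02] F [-1.06  0.35 -1.91] Mz [-0.012  0.013 -0.006] | units [0.0224 0.002  0.1309] turn -0.0007
```

```bash

python3 -m creep '{"translation":[[0.022,0.002,0.08],[0,0,0.047],[0,0,0.02],[0,0,0.02],[0,0,0.015]],"turn":[[0,0,0],[0,0,0],[0,0,0],[0,0,0],[0,0,0]],"grip":[0,0,0,0,0]}' >/dev/null
python3 rel.py 529.8 221.7 32 47.3
python3 ok.py 0.2 && python3 -m creep '{"translation":[[0,0,0.03],[0,0,0.03],[0,0,0.025],[0,0,0.015],[0,0,0.01]],"turn":[[0,0,0],[0,0,0],[0,0,0],[0,0,0],[0,0,0]],"grip":[0,0,0,0,0]}' >/dev/null
python3 rel.py 529.8 221.7 32 47.3
```

```text
t 38.25 key z 41.39 yaw 47.23 rot [179.99  -0.  ] F [-1.03 -0.36 -2.88] Mz [-0.041 -0.061  0.033] | units [-0.0014 -0.0099  0.1174] turn -0.0004
38.25 yaw 47.23 M [-0.041 -0.061  0.033] F [-1.  -0.4 -2.9] z 41.4
t 38.875 key z 32.49 yaw 47.25 rot [-1.8e+02  1.0e-02] F [ 0.02 -0.34 -2.21] Mz [ 0.01  -0.005 -0.029] | units [-0.0007 -0.0093  0.0062] turn -0.0003
```

```bash

R='python3 ok.py 0.18'
python3 -m creep '{"translation":[[0,0,0.007],[0,0,0],[0,0,0],[0,0,0]],"turn":[[0,0,0.05],[0,0,0.05],[0,0,0.04],[0,0,0.012]],"grip":[0,0,0,0]}' >/dev/null
$R && python3 -m creep '{"translation":[[0,0,0]],"turn":[[0,0,0.006]],"grip":[0]}' >/dev/null
$R && python3 -m creep '{"translation":[[0,0,0]],"turn":[[0,0,0.005]],"grip":[0]}' >/dev/null
$R && python3 -m creep '{"translation":[[0,0,0]],"turn":[[0,0,0.005]],"grip":[0]}' >/dev/null
$R && python3 -m creep '{"translation":[[0,0,0]],"turn":[[0,0,0.004]],"grip":[0]}' >/dev/null
$R && python3 -m creep '{"translation":[[0,0,0]],"turn":[[0,0,0.004]],"grip":[0]}' >/dev/null
$R && python3 -m creep '{"translation":[[0,0,0]],"turn":[[0,0,0.004]],"grip":[0]}' >/dev/null
$R && python3 -m creep '{"translation":[[0,0,0]],"turn":[[0,0,0.004]],"grip":[0]}' >/dev/null
$R && python3 -m creep '{"translation":[[0,0,0]],"turn":[[0,0,0.004]],"grip":[0]}' >/dev/null
$R && python3 -m creep '{"translation":[[0,0,0]],"turn":[[0,0,0.004]],"grip":[0]}' >/dev/null
$R && python3 -m creep '{"translation":[[0,0,0]],"turn":[[0,0,0.004]],"grip":[0]}' >/dev/null
$R; python3 rel.py 529.8 221.7 32 47.3
```

```text
39.375 yaw 19.85 M [-0.483  0.137  0.104] F [ 0.7 -2.4 -1.5] z 32.2
39.5 yaw 18.82 M [-0.56   0.156  0.087] F [ 0.3 -1.1 -0.3] z 32.2
39.625 yaw 17.9 M [-0.753  0.155  0.135] F [-0.2 -2.5  0.6] z 32.2
39.75 yaw 16.96 M [-0.924  0.219  0.058] F [-0.7 -2.   1.5] z 32.2
39.875 yaw 16.23 M [-1.034  0.144  0.116] F [-0.7 -3.   1.9] z 32.2
40.0 yaw 15.51 M [-1.14   0.195  0.05 ] F [-0.8 -4.5  2.7] z 32.2
40.125 yaw 14.78 M [-1.293  0.269  0.11 ] F [-1.3 -5.2  2.9] z 32.2
40.25 yaw 14.06 M [-1.464  0.216  0.088] F [-0.4 -4.3  3.6] z 32.2
40.375 yaw 13.34 M [-1.456  0.151  0.112] F [-0.3 -5.3  3.6] z 32.2
40.5 yaw 12.62 M [-1.483  0.193  0.079] F [-1.  -6.1  3.5] z 32.2
40.625 yaw 11.9 M [-1.439  0.194  0.099] F [-1.5 -5.4  2.9] z 32.2
t 40.625 key z 32.23 yaw 11.9 rot [179.93  -0.  ] F [-1.47 -5.4   2.94] Mz [-1.439  0.194  0.099] | units [-0.0076 -0.0173  0.0029] turn -0.1967
```

```bash

R='python3 ok.py 0.18'
$R && python3 -m creep '{"translation":[[0,0.005,0]],"turn":[[0,0,0.005]],"grip":[0]}' >/dev/null
$R && python3 -m creep '{"translation":[[0,0,0]],"turn":[[0,0,0.005]],"grip":[0]}' >/dev/null
$R && python3 -m creep '{"translation":[[0,0,0]],"turn":[[0,0,0.004]],"grip":[0]}' >/dev/null
$R && python3 -m creep '{"translation":[[0,0,0]],"turn":[[0,0,0.004]],"grip":[0]}' >/dev/null
$R && python3 -m creep '{"translation":[[0,0,0]],"turn":[[0,0,0.004]],"grip":[0]}' >/dev/null
$R && python3 -m creep '{"translation":[[0,0,0]],"turn":[[0,0,0.004]],"grip":[0]}' >/dev/null
$R && python3 -m creep '{"translation":[[0,0,0]],"turn":[[0,0,0.004]],"grip":[0]}' >/dev/null
$R && python3 -m creep '{"translation":[[0,0,0]],"turn":[[0,0,0.004]],"grip":[0]}' >/dev/null
$R && python3 -m creep '{"translation":[[0,0,0]],"turn":[[0,0,0.004]],"grip":[0]}' >/dev/null
$R && python3 -m creep '{"translation":[[0,0,0]],"turn":[[0,0,0.004]],"grip":[0]}' >/dev/null
$R && python3 -m creep '{"translation":[[0,0,0]],"turn":[[0,0,0.004]],"grip":[0]}' >/dev/null
$R && python3 -m creep '{"translation":[[0,0,0]],"turn":[[0,0,0.004]],"grip":[0]}' >/dev/null
$R && python3 -m creep '{"translation":[[0,0,0]],"turn":[[0,0,0.004]],"grip":[0]}' >/dev/null
$R && python3 -m creep '{"translation":[[0,0,0]],"turn":[[0,0,0.004]],"grip":[0]}' >/dev/null
$R
```

```text
40.625 yaw 11.9 M [-1.439  0.194  0.099] F [-1.5 -5.4  2.9] z 32.2
40.75 yaw 11.0 M [-1.279  0.23   0.09 ] F [-0.7 -4.9  2.2] z 32.2
40.875 yaw 10.1 M [-1.433  0.167  0.138] F [-0.4 -5.3  4.1] z 32.2
41.0 yaw 9.38 M [-1.516  0.222  0.061] F [-0.2 -5.9  3.2] z 32.2
41.125 yaw 8.66 M [-1.489  0.168  0.112] F [-0.7 -5.2  2.8] z 32.2
41.25 yaw 7.94 M [-1.502  0.175  0.148] F [-0.7 -5.1  3.2] z 32.2
41.375 yaw 7.22 M [-1.496  0.225  0.091] F [-0.1 -5.6  2.4] z 32.2
41.5 yaw 6.49 M [-1.523  0.205  0.094] F [-0.9 -5.9  4.2] z 32.2
41.625 yaw 5.77 M [-1.512  0.244  0.08 ] F [-0.3 -5.2  3.7] z 32.2
41.75 yaw 5.05 M [-1.57   0.219  0.126] F [-1.8 -5.3  3.1] z 32.2
41.875 yaw 4.34 M [-1.574  0.207  0.188] F [-1.1 -5.8  3.5] z 32.2
41.875 yaw 4.34 M [-1.574  0.207  0.188] F [-1.1 -5.8  3.5] z 32.2
41.875 yaw 4.34 M [-1.574  0.207  0.188] F [-1.1 -5.8  3.5] z 32.2
41.875 yaw 4.34 M [-1.574  0.207  0.188] F [-1.1 -5.8  3.5] z 32.2
41.875 yaw 4.34 M [-1.574  0.207  0.188] F [-1.1 -5.8  3.5] z 32.2
```

```bash

python3 -m creep '{"translation":[[0,0,0]],"turn":[[0,0,0.002]],"grip":[0]}' >/dev/null
python3 ok.py 0.22 && python3 -m creep '{"translation":[[0,0,0]],"turn":[[0,0,0.002]],"grip":[0]}' >/dev/null
python3 ok.py 0.22 && python3 -m creep '{"translation":[[0,0,0]],"turn":[[0,0,0.003]],"grip":[0]}' >/dev/null
python3 ok.py 0.22 && python3 -m creep '{"translation":[[0,0,0]],"turn":[[0,0,0.003]],"grip":[0]}' >/dev/null
python3 ok.py 0.22
```

```text
42.0 yaw 4.0 M [-1.525  0.224  0.193] F [-1.1 -5.5  4. ] z 32.2
42.125 yaw 3.65 M [-1.589  0.214  0.229] F [-0.9 -5.7  3.2] z 32.2
42.125 yaw 3.65 M [-1.589  0.214  0.229] F [-0.9 -5.7  3.2] z 32.2
42.125 yaw 3.65 M [-1.589  0.214  0.229] F [-0.9 -5.7  3.2] z 32.2
```

```bash

python3 -m creep '{"translation":[[0,0,0]],"turn":[[0,0,0.0015]],"grip":[0]}' >/dev/null
python3 ok.py 0.22
python3 -m creep '{"translation":[[0,0,0],[0,0,-0.05],[0,0,-0.15],[0,0,-0.15],[0,0,0]],"turn":[[0,0,-0.015],[0,0,0],[0,0,0],[0,0,0],[0,0,0]],"grip":[0,0,0,0,0]}' >/dev/null
python3 rel.py 442.6 110.8 60 106.2
```

```text
42.25 yaw 3.39 M [-1.6    0.212  0.285] F [ 0.3 -6.1  2.9] z 32.2
t 42.875 key z 62.02 yaw 6.17 rot [-1.7987e+02 -1.7000e-01] F [ 0.47 -0.26 -2.77] Mz [ 0.033 -0.03  -0.008] | units [-1.2494  1.2756  0.0253] turn -0.5557
```

```bash

python3 -m creep '{"translation":[[-0.416,0.425,0],[-0.416,0.425,0],[-0.416,0.425,0],[0,0,0.06],[0,0,0]],"turn":[[0,0,0],[0,0,0],[0,0,0],[0,0,-0.0557],[0,0,0]],"grip":[0,0,0,0,0]}' >/dev/null
python3 -m creep '{"translation":[[0,0,0]],"turn":[[0,0,0]],"grip":[0]}' >/dev/null
python3 rel.py 443 109.9 45 16.2; python3 -c "
from cell import env
print(env.get_obs()['qpos'].round(1))"
```

```text
t 43.625 key z 55.54 yaw 16.05 rot [-1.7997e+02 -4.0000e-02] F [-0.09  0.74 -3.55] Mz [-0.012  0.009 -0.054] | units [0.0083 0.0006 0.1317] turn -0.0008
[ 12.3   0.6 -29.5 116.3   0.3  63.2 -91.3]
```

```bash

python3 -m creep '{"translation":[[0.008,0.001,0.08],[0,0,0.047],[0,0,0.02],[0,0,0.02],[0,0,0.015]],"turn":[[0,0,0],[0,0,0],[0,0,0],[0,0,0],[0,0,0]],"grip":[0,0,0,0,0]}' >/dev/null
python3 rel.py 443 109.9 32 16.2
python3 ok.py 0.2 && python3 -m creep '{"translation":[[0,0,0.03],[0,0,0.03],[0,0,0.025],[0,0,0.015],[0,0,0.01]],"turn":[[0,0,0],[0,0,0],[0,0,0],[0,0,0],[0,0,0]],"grip":[0,0,0,0,0]}' >/dev/null
python3 rel.py 443 109.9 32 16.2
```

```text
t 44.25 key z 40.64 yaw 16.13 rot [180.  -0.] F [-0.35 -0.81 -2.29] Mz [ 0.04   0.001 -0.024] | units [ 0.0063 -0.011   0.108 ] turn -0.0004
44.25 yaw 16.13 M [ 0.04   0.001 -0.024] F [-0.3 -0.8 -2.3] z 40.6
t 44.875 key z 32.13 yaw 16.14 rot [1.7999e+02 1.0000e-02] F [-2.79 -1.12  3.92] Mz [-0.1   0.55  0.01] | units [ 0.0067 -0.0113  0.0016] turn -0.0004
```

```bash

R='python3 ok.py 0.18'
python3 -m creep '{"translation":[[-0.003,0,-0.001],[0,0,0],[0,0,0],[0,0,0]],"turn":[[0,0,0.05],[0,0,0.05],[0,0,0.025],[0,0,0.008]],"grip":[0,0,0,0]}' >/dev/null
$R && python3 -m creep '{"translation":[[0,0,0]],"turn":[[0,0,0.007]],"grip":[0]}' >/dev/null
$R && python3 -m creep '{"translation":[[0,0,0]],"turn":[[0,0,0.006]],"grip":[0]}' >/dev/null
$R && python3 -m creep '{"translation":[[0,0,0]],"turn":[[0,0,0.005]],"grip":[0]}' >/dev/null
$R && python3 -m creep '{"translation":[[0,0,0]],"turn":[[0,0,0.005]],"grip":[0]}' >/dev/null
$R && python3 -m creep '{"translation":[[0,0,0]],"turn":[[0,0,0.004]],"grip":[0]}' >/dev/null
$R && python3 -m creep '{"translation":[[0,0,0]],"turn":[[0,0,0.004]],"grip":[0]}' >/dev/null
$R && python3 -m creep '{"translation":[[0,0,0]],"turn":[[0,0,0.004]],"grip":[0]}' >/dev/null
$R && python3 -m creep '{"translation":[[0,0,0]],"turn":[[0,0,0.004]],"grip":[0]}' >/dev/null
$R && python3 -m creep '{"translation":[[0,0,0]],"turn":[[0,0,0.004]],"grip":[0]}' >/dev/null
$R && python3 -m creep '{"translation":[[0,0,0]],"turn":[[0,0,0.004]],"grip":[0]}' >/dev/null
$R; python3 rel.py 443 109.9 32 16.2
```

```text
45.375 yaw -7.83 M [-0.724 -0.409  0.109] F [ 0.6 -3.5 -2.4] z 32.3
45.5 yaw -9.09 M [-1.061 -0.551  0.109] F [ 1.6 -3.6 -1.4] z 32.2
45.625 yaw -10.2 M [-1.308 -0.651  0.155] F [ 2.7 -4.4 -0.9] z 32.3
45.75 yaw -11.09 M [-1.418 -0.65   0.114] F [ 2.  -4.9 -0.9] z 32.2
45.875 yaw -12.0 M [-1.365 -0.657  0.046] F [ 2.2 -5.  -1.5] z 32.2
46.0 yaw -12.71 M [-1.364 -0.601  0.087] F [ 3.  -4.2 -1.4] z 32.2
46.125 yaw -13.43 M [-1.425 -0.625  0.15 ] F [ 3.  -5.8 -2.1] z 32.2
46.25 yaw -14.16 M [-1.424 -0.644  0.085] F [ 2.2 -5.1 -0.7] z 32.3
46.375 yaw -14.87 M [-1.43  -0.593  0.067] F [ 2.4 -5.3 -1.3] z 32.2
46.5 yaw -15.59 M [-1.443 -0.621  0.139] F [ 2.7 -6.  -0.2] z 32.2
46.625 yaw -16.32 M [-1.481 -0.569  0.052] F [ 2.2 -5.1 -1.4] z 32.2
t 46.625 key z 32.21 yaw -16.32 rot [ 1.7992e+02 -8.0000e-02] F [ 2.17 -5.08 -1.41] Mz [-1.481 -0.569  0.052] | units [-0.0088 -0.0268  0.0026] turn -0.1806
```

```bash

R='python3 ok.py 0.18'
$R && python3 -m creep '{"translation":[[0.003,0.005,0]],"turn":[[0,0,0.004]],"grip":[0]}' >/dev/null
$R && python3 -m creep '{"translation":[[0,0,0]],"turn":[[0,0,0.004]],"grip":[0]}' >/dev/null
$R && python3 -m creep '{"translation":[[0,0,0]],"turn":[[0,0,0.004]],"grip":[0]}' >/dev/null
$R && python3 -m creep '{"translation":[[0,0,0]],"turn":[[0,0,0.004]],"grip":[0]}' >/dev/null
$R && python3 -m creep '{"translation":[[0,0,0]],"turn":[[0,0,0.004]],"grip":[0]}' >/dev/null
$R && python3 -m creep '{"translation":[[0,0,0]],"turn":[[0,0,0.004]],"grip":[0]}' >/dev/null
$R && python3 -m creep '{"translation":[[0,0,0]],"turn":[[0,0,0.004]],"grip":[0]}' >/dev/null
$R && python3 -m creep '{"translation":[[0,0,0]],"turn":[[0,0,0.004]],"grip":[0]}' >/dev/null
$R && python3 -m creep '{"translation":[[0,0,0]],"turn":[[0,0,0.004]],"grip":[0]}' >/dev/null
$R && python3 -m creep '{"translation":[[0,0,0]],"turn":[[0,0,0.004]],"grip":[0]}' >/dev/null
$R && python3 -m creep '{"translation":[[0,0,0]],"turn":[[0,0,0.004]],"grip":[0]}' >/dev/null
$R && python3 -m creep '{"translation":[[0,0,0]],"turn":[[0,0,0.004]],"grip":[0]}' >/dev/null
$R && python3 -m creep '{"translation":[[0,0,0]],"turn":[[0,0,0.004]],"grip":[0]}' >/dev/null
$R && python3 -m creep '{"translation":[[0,0,0]],"turn":[[0,0,0.004]],"grip":[0]}' >/dev/null
$R
```

```text
46.625 yaw -16.32 M [-1.481 -0.569  0.052] F [ 2.2 -5.1 -1.4] z 32.2
46.75 yaw -17.03 M [-1.111 -0.475  0.073] F [ 1.3 -4.  -0.6] z 32.2
46.875 yaw -17.76 M [-1.439 -0.596  0.011] F [ 1.  -4.7 -0.9] z 32.2
47.0 yaw -18.47 M [-1.415 -0.516  0.071] F [ 2.4 -5.5 -0.1] z 32.2
47.125 yaw -19.19 M [-1.413 -0.547  0.127] F [ 2.5 -5.7 -0.5] z 32.2
47.25 yaw -19.91 M [-1.425 -0.545  0.075] F [ 1.3 -4.9  0.3] z 32.2
47.375 yaw -20.63 M [-1.502 -0.551  0.086] F [ 2.  -5.8 -0.4] z 32.2
47.5 yaw -21.35 M [-1.544 -0.531  0.08 ] F [ 1.1 -5.5  0.7] z 32.2
47.625 yaw -22.07 M [-1.491 -0.499  0.108] F [ 1.6 -6.  -0.4] z 32.2
47.75 yaw -22.79 M [-1.539 -0.54   0.108] F [ 1.5 -5.4  0.2] z 32.2
47.875 yaw -23.52 M [-1.574 -0.487  0.083] F [ 1.8 -5.3  0. ] z 32.2
48.0 yaw -24.24 M [-1.586 -0.473  0.06 ] F [ 2.  -4.4  0.4] z 32.2
48.125 yaw -24.95 M [-1.549 -0.434  0.115] F [ 2.1 -6.   0.2] z 32.2
48.25 yaw -25.68 M [-1.604 -0.47   0.131] F [ 2.4 -5.1  0.3] z 32.2
48.375 yaw -26.4 M [-1.57  -0.465  0.094] F [ 2.5 -5.2  0. ] z 32.2
```

```bash

R='python3 ok.py 0.18'
$R && python3 -m creep '{"translation":[[0,0,0]],"turn":[[0,0,0.004]],"grip":[0]}' >/dev/null
$R && python3 -m creep '{"translation":[[0,0,0]],"turn":[[0,0,0.004]],"grip":[0]}' >/dev/null
$R && python3 -m creep '{"translation":[[0,0,0]],"turn":[[0,0,0.004]],"grip":[0]}' >/dev/null
$R && python3 -m creep '{"translation":[[0,0,0]],"turn":[[0,0,0.004]],"grip":[0]}' >/dev/null
$R && python3 -m creep '{"translation":[[0,0,0]],"turn":[[0,0,0.004]],"grip":[0]}' >/dev/null
$R && python3 -m creep '{"translation":[[0,0,0]],"turn":[[0,0,0.004]],"grip":[0]}' >/dev/null
$R && python3 -m creep '{"translation":[[0,0,0]],"turn":[[0,0,0.004]],"grip":[0]}' >/dev/null
$R && python3 -m creep '{"translation":[[0,0,0]],"turn":[[0,0,0.004]],"grip":[0]}' >/dev/null
$R;  python3 -c "
from cell import env
print(env.get_obs()['qpos'].round(1))"
```

```text
48.375 yaw -26.4 M [-1.57  -0.465  0.094] F [ 2.5 -5.2  0. ] z 32.2
48.5 yaw -27.12 M [-1.562 -0.411  0.086] F [ 1.8 -6.9  0.6] z 32.2
48.625 yaw -27.84 M [-1.645 -0.445  0.103] F [ 2.2 -6.2  1.7] z 32.2
48.75 yaw -28.55 M [-1.593 -0.483  0.18 ] F [ 2.1 -5.8  1. ] z 32.2
48.75 yaw -28.55 M [-1.593 -0.483  0.18 ] F [ 2.1 -5.8  1. ] z 32.2
48.75 yaw -28.55 M [-1.593 -0.483  0.18 ] F [ 2.1 -5.8  1. ] z 32.2
48.75 yaw -28.55 M [-1.593 -0.483  0.18 ] F [ 2.1 -5.8  1. ] z 32.2
48.75 yaw -28.55 M [-1.593 -0.483  0.18 ] F [ 2.1 -5.8  1. ] z 32.2
48.75 yaw -28.55 M [-1.593 -0.483  0.18 ] F [ 2.1 -5.8  1. ] z 32.2
[  11.1    2.3  -28.4  117.7    1.4   60.3 -136.5]
```

```bash
R='python3 ok.py 0.23'
python3 -m creep '{"translation":[[0,0,0]],"turn":[[0,0,0.002]],"grip":[0]}' >/dev/null
$R && python3 -m creep '{"translation":[[0,0,0]],"turn":[[0,0,0.002]],"grip":[0]}' >/dev/null
$R && python3 -m creep '{"translation":[[0,0,0]],"turn":[[0,0,0.002]],"grip":[0]}' >/dev/null
$R && python3 -m creep '{"translation":[[0,0,0]],"turn":[[0,0,0.002]],"grip":[0]}' >/dev/null
$R
```

```text
48.875 yaw -28.89 M [-1.66  -0.407  0.157] F [ 1.8 -6.7  0.4] z 32.2
49.0 yaw -29.24 M [-1.628 -0.445  0.269] F [ 1.5 -6.8  0.3] z 32.2
49.0 yaw -29.24 M [-1.628 -0.445  0.269] F [ 1.5 -6.8  0.3] z 32.2
49.0 yaw -29.24 M [-1.628 -0.445  0.269] F [ 1.5 -6.8  0.3] z 32.2
```

```bash

python3 -m creep '{"translation":[[0,0,0],[0,0,-0.05],[0,0,-0.15],[0,0,-0.3],[0,0,-0.2]],"turn":[[0,0,-0.015],[0,0,0],[0,0,0],[0,0,0],[0,0,0]],"grip":[0,0,0,0,0]}' >/dev/null
python3 rel.py 538.8 -154.9 80 24.6
```

```text
t 49.625 key z 88.71 yaw -26.48 rot [-1.7993e+02  8.0000e-02] F [ 0.2  -0.09 -3.42] Mz [ 0.041 -0.035 -0.035] | units [2.5572 2.4226 0.1088] turn -0.2838
```

```bash

python3 -m creep '{"translation":[[0.43,0.404,0],[0.43,0.404,0],[0.43,0.404,0],[0.43,0.404,0],[0.43,0.404,0]],"turn":[[0,0,0],[0,0,0],[0,0,0],[0,0,0],[0,0,0]],"grip":[0,0,0,0,0]}' >/dev/null
python3 -m creep '{"translation":[[0.407,0.402,0],[0,0,0],[0,0,0],[0,0,0],[0,0,0]],"turn":[[0,0,0],[0,0,-0.0568],[0,0,-0.0568],[0,0,-0.0568],[0,0,-0.0568]],"grip":[0,0,0,0,0]}' >/dev/null
python3 -m creep '{"translation":[[0,0,0],[0,0,0.2],[0,0,0],[0,0,0]],"turn":[[0,0,-0.0568],[0,0,0],[0,0,0],[0,0,0]],"grip":[0,0,0,0]}' >/dev/null
python3 rel.py 538.8 -154.9 35 24.6
```

```text
t 51.375 key z 71.47 yaw 24.51 rot [-1.7995e+02  4.0000e-02] F [ 0.14 -0.67 -2.78] Mz [ 0.003 -0.013 -0.023] | units [ 0.0053 -0.0135  0.4559] turn -0.0005
```

```bash

python3 -m creep '{"translation":[[0.005,-0.0135,0.2],[0,0,0.2],[0,0,0.05],[0,0,0],[0,0,0]],"turn":[[0,0,0],[0,0,0],[0,0,0],[0,0,0],[0,0,0]],"grip":[0,0,0,0,0]}' >/dev/null
python3 rel.py 538.8 -154.9 30 24.6
python3 -m creep '{"translation":[[0,0,0.02],[0,0,0.02],[0,0,0.02],[0,0,0]],"turn":[[0,0,0],[0,0,0],[0,0,0],[0,0,0]],"grip":[0,0,0,0]}' >/dev/null
python3 rel.py 538.8 -154.9 20 24.6
```

```text
t 52.0 key z 36.42 yaw 24.6 rot [ 1.7996e+02 -4.0000e-02] F [-0.17 -0.23 -3.41] Mz [ 0.026 -0.022 -0.023] | units [-0.0055 -0.0083  0.0803] turn -0.0
t 52.5 key z 31.0 yaw 24.6 rot [-1.7999e+02  2.0000e-02] F [-0.12  1.04 -2.83] Mz [-0.048 -0.031  0.019] | units [ 0.0004 -0.0035  0.1375] turn 0.0
```

```bash

python3 -m creep '{"translation":[[0,0,0.02],[0,0,0.02],[0,0,0.03],[0,0,0.03],[0,0,0]],"turn":[[0,0,0],[0,0,0],[0,0,0],[0,0,0],[0,0,0]],"grip":[0,0,0,0,0]}' >/dev/null
python3 rel.py 538.8 -154.9 20 24.6
python3 ok.py 0.2 && python3 -m creep '{"translation":[[0,0,0.02],[0,0,0.01],[0,0,0.008],[0,0,0]],"turn":[[0,0,0],[0,0,0],[0,0,0],[0,0,0]],"grip":[0,0,0,0]}' >/dev/null
python3 rel.py 538.8 -154.9 20 24.6
```

```text
t 53.125 key z 22.84 yaw 24.6 rot [-1.7998e+02  3.0000e-02] F [ 0.1   0.61 -3.29] Mz [-0.01  -0.047 -0.022] | units [ 0.0012 -0.0028  0.0355] turn 0.0
53.125 yaw 24.6 M [-0.01  -0.047 -0.022] F [ 0.1  0.6 -3.3] z 22.8
t 53.625 key z 20.25 yaw 24.6 rot [179.99   0.  ] F [-0.78 -0.89 -1.71] Mz [-0.037  0.134  0.044] | units [-0.0013 -0.0054  0.0031] turn -0.0
```

```bash

python3 -m creep '{"translation":[[0,0,0.004],[0,0,0],[0,0,0],[0,0,0],[0,0,0]],"turn":[[0,0,0],[0,0,0],[0,0,0],[0,0,0],[0,0,0]],"grip":[0,0.6,0.6,0.6,0.6]}'
python3 -m creep '{"translation":[[0,0,0],[0,0,-0.1],[0,0,-0.3],[0,0,-0.4],[0,0,-0.4]],"turn":[[0,0,0],[0,0,0],[0,0,0],[0,0,0],[0,0,0]],"grip":[0.6,0.6,0.6,0.6,0.6]}'
python3 -m creep '{"translation":[[0,0,-0.4],[0,0,-0.2],[0,0,0]],"turn":[[0,0,0],[0,0,0],[0,0,0]],"grip":[0.6,0.6,0.6]}' 
python3 - <<'E'
from cell import env
from h import *
c=env.read_camera("wrist");P=pts(c);Z=P[...,2];m=(Z>.11)&(Z<.135);print(poly(c,m,.122),np.median(Z[m]))
t=env.read_camera("side")["frame"];cv2.imwrite("pics/end.png",np.hstack([cv2.resize(c["frame"],(400,300)),cv2.resize(t[150:390,200:520],(400,300))])[...,::-1])
E
```

```text
time_s: 54.25
tool_pos: [0.5391, -0.1553, 0.0815]
tool_rot: [180.0, -0.0, 24.6]
force: [0.1, 1.6, 0.7]
grip_width: 0.0473
grasp_force: 0.0
time_s: 54.88
tool_pos: [0.5391, -0.1551, 0.1789]
tool_rot: [180.0, -0.0, 24.6]
force: [0.7, -0.8, -0.1]
grip_width: 0.0524
grasp_force: 0.0
time_s: 55.25
tool_pos: [0.5397, -0.1553, 0.2265]
tool_rot: [179.9, -0.1, 24.6]
force: [-0.5, 0.5, 0.5]
grip_width: 0.0525
grasp_force: 0.0
((538.8460083007812, -154.5384979248047), (79.15109252929688, 15.434135437011719), 24.111961364746094) 0.12055697368861178
```

View pics/end.png

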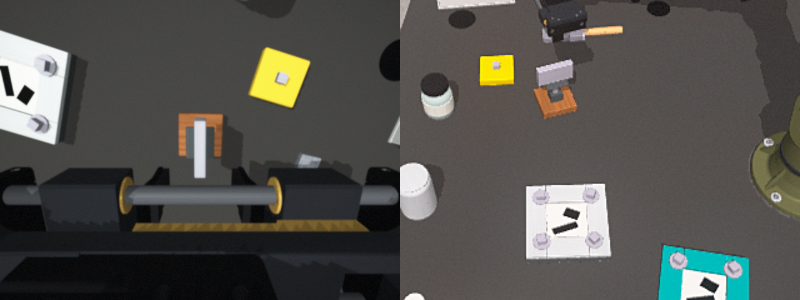

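The key stands upright on the brown stand (left half 200,145; right half 555,88), with its top at the same height as at the start. Nothing else has moved.

```bash
python3 -c "
from cell import env
print(env.sign_off())"
```

```text
the job is handed in; nothing more can be done
None
```

I handed the job in at about 55 s: all four screws were tightened in cross order over two rounds (final torque 0.27–0.32 N m against the stops), and the key is back upright, fully down on its post; one screw went a bit past half way in round 1 (about 0.62 rad of turn, the others 0.44–0.50).

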